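# Square two counting trays into the corner of the imaging stage

## Task

Slide the plankton counting tray that lies askew on the imaging stage fully home into the corner, flush against both fences, and finish with a light steady push of about 10 N that beds it against them; only then lay the second tray gently on top of it, let go, and push that one home against both fences in the same way. Trays chip, so never press or knock them hard (50 N is too much), and leave the other things on the bench where they are.

Things in the scene. Friction and masses are not known exactly. Their poses are not given: they have to be found in the camera images.
- corner (a point): Inner corner where the two fences of the imaging stage meet, level with the stage's top face. The far fence runs from here 145 mm along +y (flat inner face looks to -x); the side fence runs 84 mm along -x (inner face looks to +y); z is up. Fences: plain dark steel, rigid, 36 mm high above the top face, 12 mm thick. The open top face reaches 165 mm along -x and 195 mm along +y.
- stage: The fixed aluminium imaging stage, 190 x 220 mm, top face 20 mm above the bench, one rigid piece with its two fences; origin on the bench under the plate's centre. The fence corner lies at x +70, y -85, z +20 mm from it.
- lower_tray_centre (a point): Centre (half-way up) of the lower counting tray: plain grey slab 68 mm (x) by 120 mm (y) by 15 mm (z), black channel pattern on top, lying flat on the stage, askew and clear of both fences. Squared, its 120 mm side lies along the far fence and its 68 mm end against the side fence, the centre at x -34, y +60, z +7.5 mm from the fence corner; either way round is the same.
- lower_tray: The lower tray as a body, 110 to 220 g, free to slide on the stage; origin at the centre of its underside, axes as for its centre.
- upper_tray_centre (a point): Centre (half-way up) of the second, identical tray (68 mm along x, 120 along y, 15 thick). It lies on a fixed white block 40 x 90 mm, 30 mm high, its long sides overhanging by some 14 mm, so it can be gripped across its width. Stacked and squared: x -34, y +60, z +22.5 mm from the fence corner; the fences stand 6 mm above its top, so no finger fits between them and it.
- upper_tray: The second tray as a body, 110 to 220 g; origin at the centre of its underside, axes as for its centre.
- bottle: Bystander, loose, leave alone: white sample bottle, 72 mm across, 170 mm tall; origin at the centre of its underside.
- jar: Bystander, loose, leave alone: amber jar, 60 mm across, 85 mm tall; origin at the centre of its underside.
- beaker: Bystander, loose, leave alone: glass beaker, 72 mm across, 95 mm tall; origin at the centre of its underside.
- slide_box: Bystander, loose, leave alone: slide box 85 x 45 x 30 mm; origin at the centre of its underside.
- dish: Bystander, loose, leave alone: closed white petri dish, 84 mm across, 15 mm high; origin at the centre of its underside.
- vial: Bystander, loose, leave alone: small glass vial, 30 mm across, 55 mm tall; origin at the centre of its underside.
- spatula: Bystander, loose, leave alone: spatula 160 mm long, lying flat; origin under its middle.
Not all that is in view belongs to the job. Leave any green look-alike of the upper_tray alone.

How it is judged (in metres and radians):
On the way, in this order (a step that is already met when the one before it is completed fails the run):
1. the lower tray is flush against both fences and is pressed against the stage with over 5 N, while the second tray is not yet on it (x of lower_tray_centre in the frame of corner between -0.0355 and -0.031 m and y of lower_tray_centre in the frame of corner between 0.057 and 0.0615 m and angle between the y axis of lower_tray_centre and the y axis of corner, either way round below 0.02 rad and z of lower_tray_centre in the frame of corner between 0.0055 and 0.0095 m and angle between lower_tray_centre's own z axis and vertical below 0.05 rad and contact force between lower_tray and stage above 6 N and horizontal distance between upper_tray_centre and lower_tray_centre above 0.12 m), for 0.1 s.
2. the second tray lies flat on the lower one, let go (z of upper_tray_centre in the frame of corner between 0.0205 and 0.0245 m and angle between upper_tray_centre's own z axis and vertical below 0.05 rad and horizontal distance between upper_tray_centre and lower_tray_centre below 0.08 m and contact force between upper_tray and lower_tray above 0.3 N and contact force between the fingers and upper_tray below 0.2 N and linear speed of upper_tray below 0.02 m/s), for 0.15 s.
3. the second tray is flush against both fences and is pressed against them with over 5 N (x of upper_tray_centre in the frame of corner between -0.0355 and -0.031 m and y of upper_tray_centre in the frame of corner between 0.057 and 0.0615 m and angle between the y axis of upper_tray_centre and the y axis of corner, either way round below 0.02 rad and z of upper_tray_centre in the frame of corner between 0.0205 and 0.0245 m and angle between upper_tray_centre's own z axis and vertical below 0.05 rad and contact force between upper_tray and stage above 5 N), for 0.1 s.
At the end, for the whole second after the job is handed in: Both trays lie flat, one on the other, at rest and let go, each flush against both fences: centre within 1.5 mm of its squared place off each fence, sides within 0.02 rad of the fences (x of lower_tray_centre in the frame of corner between -0.0355 and -0.031 m and y of lower_tray_centre in the frame of corner between 0.057 and 0.0615 m and angle between the y axis of each of lower_tray_centre, upper_tray_centre and the y axis of corner, either way round below 0.02 rad and z of lower_tray_centre in the frame of corner between 0.0055 and 0.0095 m and angle between each of lower_tray_centre, upper_tray_centre's own z axis and vertical below 0.05 rad and x of upper_tray_centre in the frame of corner between -0.0355 and -0.031 m and y of upper_tray_centre in the frame of corner between 0.057 and 0.0615 m and z of upper_tray_centre in the frame of corner between 0.0205 and 0.0245 m and linear speed of each of lower_tray, upper_tray below 0.01 m/s and angular speed of each of lower_tray, upper_tray below 0.05 rad/s); the robot touches nothing.
It fails at once if a tray is pressed or knocked against the stage or the other tray with more than 50 N (contact force between any of lower_tray, upper_tray and stage above 50 N or contact force between upper_tray and lower_tray above 50 N).
It fails at once if another thing on the bench is moved by more than 30 mm (distance of any of bottle, jar, beaker, slide_box, dish, vial, spatula from where it was at the start of the episode above 0.03 m).
It also fails if it takes over 72 s, if anything falls off the work surface, if the arm or the gripper's body presses on something with over 40 N, if the wrist force passes 120 N, or if a joint passes its speed limit or range.

## Robot

A 6-joint arm with a two-finger parallel gripper is mounted at the origin on the work surface. World frame = base frame: x ahead of the robot, y to its left, z up, the work surface at z = 0. Lengths are in mm, angles in rad, forces in N, time in s.
With the tool pointing down it reaches from about 350 to 775 mm from the base axis. Payload 7.3 kg.
Tool frame: the origin (TCP) lies on the centre line of the jaws, within the pads' length; the fingertips stand 17 mm ahead of it and the grasp point (between the pads) lies 2 mm behind it; z points along the fingers, y is the line along which they close (so a half turn about z gives the same grasp; the last joint's range is limited). The gripper opens to 92 mm and grips with 3 to 60 N. Pads are 19 mm wide; open, the fingers measure 130 mm over their backs; the gripper's body (75 mm by 190 mm) begins 47 mm behind the grasp point.
Start: joints at [0.981, 0.342, 1.524, -0, 1.275, -0.146], TCP at [225.411, 474.169, 209.541] pointing down, gripper open.
Joint ranges: [-2.53, 2.53], [-0.77, 2.02], [0.04, 2.7], [-1, 4.14], [0.28, 2.66], [-3.11, 3.11]. Speed limits (rad/s): [2.57, 2.57, 3.14, 3.14, 3.14, 3.14].

## Interface

Orientations are given as [roll, pitch, yaw] about the fixed x, y, z axes, in that order (R = Rz(yaw) Ry(pitch) Rx(roll)).
In Python, from plant import bot gives the robot as it stands. The module is installed in compiled form; this text tells all that it offers.
- The arm moves only by the shell command python3 -m pendant 'ROWS'. ROWS is JSON, a list of rows, each a list of 3 entries, a list of its own where there are three numbers: the shift along the world's x, y, z as a fraction of full scale, then the turn, a rotation vector about the world's x, y, z as a fraction of full scale, then the opening, from -1 (shut) to 1 (fully open), so that 0 is half open. In form: [[[tx, ty, tz], [rx, ry, rz], claw], ...]. A call has exactly 10 rows; each row shifts and turns the commanded pose from where the row before left it; what a row does not reach is not made up. Full scale, the value 1, is 30 mm for a shift and 0.12 rad for a turn. A row lasts 1/12 s, in which the tool goes at most 41.7 mm and 7.16 degrees, less where a joint would pass 70% of its speed; a pose out of reach is approached as far as the arm can. A call with a number of a shift or a turn outside -1 to 1 is refused whole. A call with a gripper value outside its range is refused whole. The fingers move at their own pace and stop on an object; the grip force is fixed at half the most. Time passes only in rows, so rows that do not move let the fingers close, or fill a call up. It gives the time, the measured TCP pose, the force, the opening and the grip force at its end, in the units of the state.
- bot.get_obs(): the state, without advancing time (a new reading comes with each control period).
- bot.capture(name): name is "scene" or "top"; returns the picture (420x560x3 uint8, blue, green, red); there is no depth.
- bot.camera_params(name): a dict with "fovy" (degrees; the focal length in pixels is half the picture's height over the tangent of half this angle, whatever the lens; pixels are square), "cx", "cy" (the principal point, pixels), "distortion" ([k1, k2, p1, p2, k3] as OpenCV has them; the pictures are not rectified), "camera_from_world" (4x4, takes a point from world to camera coordinates). Camera axes: x right, y down, z forward; pixel columns grow to the right and rows downward; lengths in mm; the calibration is good to about 2 mm. A picture is of the moment at which its call begins. camera_params takes no time and is no camera call.
- bot.close_job(): hands the job in; it is judged then, once.
The state is a dict: "time": time; "joint_positions": joint angles; "dq": joint speeds; "tau": joint torques, N m; "tool_pos": TCP position; "tcp_rot": TCP orientation; "contact_force": force on the tool from outside, world axes, zero at the start; "moment": the same for the moment, N m; "grip_width": finger opening in mm; "finger_force": force on a finger pad.
Only numpy, scipy, OpenCV 4.12 (cv2) and the standard library are available. Lean on these libraries where they do the work, as an engineer would, in place of code of your own. Each camera call takes 0.05 s, during which the arm holds its last target. There are 200 camera calls.

## Working session

There is one attempt and no reset: what is moved stays moved. The work goes in short steps, Python scripts to look and compute and a shell command to move; the robot and the scene stay as the last step left them, time stands still between calls to the robot, and variables do not carry over. Pictures are saved under pics/ and viewed, at most 10 in all, crops included, and the job is handed in when it is done.

```bash
mkdir -p pics; cat > h.py <<'E'
import numpy as np, cv2
from plant import bot
def K(n):
    p=bot.camera_params(n); f=210/np.tan(np.radians(p["fovy"])/2)
    return np.array([[f,0,p["cx"]],[0,f,p["cy"]],[0,0,1.]]),np.array(p["distortion"],float),np.array(p["camera_from_world"],float)
def w(n,uv,z):
    k,d,T=K(n); u=cv2.undistortPoints(np.array(uv,float).reshape(-1,1,2),k,d).reshape(-1,2)
    R=T[:3,:3];c=-R.T@T[:3,3]; r=np.c_[u,np.ones(len(u))]@R
    return c+r*((np.broadcast_to(z,len(u))-c[2])/r[:,2])[:,None]
def px(n,P):
    k,d,T=K(n); return cv2.projectPoints(np.array(P,float).reshape(-1,1,3),cv2.Rodrigues(T[:3,:3])[0],T[:3,3],k,d)[0].reshape(-1,2)
E
python3 - <<'E'
from h import *
for n in("top","scene"):
    im=bot.capture(n); cv2.imwrite(f"pics/{n}0.png",im); k,d,T=K(n); print(n,k[0,0],-T[:3,:3].T@T[:3,3],T[2,:3])
print(bot.get_obs())
E
```

```text
top 436.8192737448054 [ 417.17760024   34.49766011 1098.03218302] [ 0.14553788 -0.02158789 -0.98911713]
scene 412.65780890325004 [1411.22753771  172.3757581   748.86150301] [-0.76246813 -0.15240255 -0.62882097]
{'time': 0.1, 'joint_positions': array([ 9.80969593e-01,  3.42666294e-01,  1.52490432e+00, -1.21242920e-05,
        1.27536768e+00, -1.45955250e-01]), 'dq': array([ 0.0001997 , -0.00204895, -0.00253946, -0.00054641,  0.00015089,
        0.00068419]), 'tau': array([ 1.92071093e-03, -4.32002628e+01, -2.44696069e+01,  7.20050535e-02,
        5.25848055e-02, -6.03579701e-05]), 'tool_pos': array([225.21044349, 473.83362547, 208.91357763]), 'tcp_rot': array([-3.14025963e+00, -1.84235763e-04,  2.69772458e+00]), 'contact_force': array([-0.1865058 , -0.49254105,  0.11441694]), 'moment': array([ 0.00561126, -0.02601736, -0.02978461]), 'finger_force': 0.0, 'grip_width': 91.86262951807275}
```

View pics/top0.png

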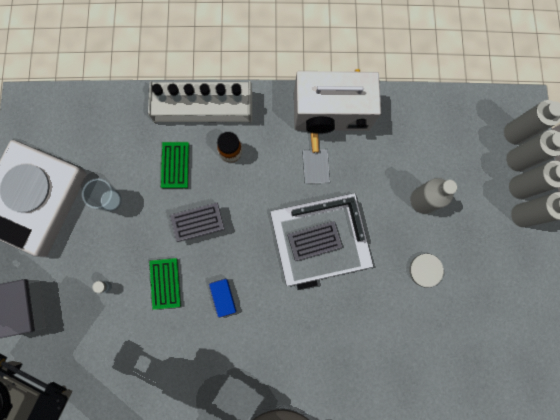

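View pics/scene0.png

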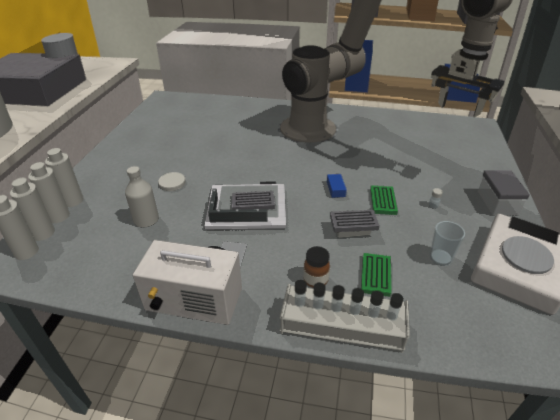

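The top view has +x up and +y left. The stage is at (322,240) px with the fence corner near (356,203), the lower tray at (316,241), and the upper tray on its block at (197,222). I'll enlarge both areas.

```bash
python3 - <<'E'
from h import *
im=cv2.imread("pics/top0.png")
a=cv2.resize(im[185:300,260:385],None,fx=5,fy=5,interpolation=cv2.INTER_CUBIC)
cv2.imwrite("pics/stage.png",a)
a=cv2.resize(im[190:255,155:240],None,fx=8,fy=8,interpolation=cv2.INTER_CUBIC)
cv2.imwrite("pics/up.png",a)
E
```

```text
(no output)
```

View pics/stage.png

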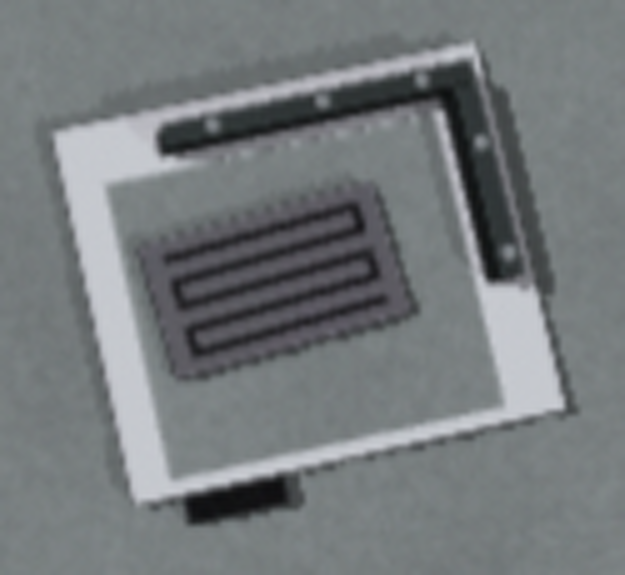

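View pics/up.png

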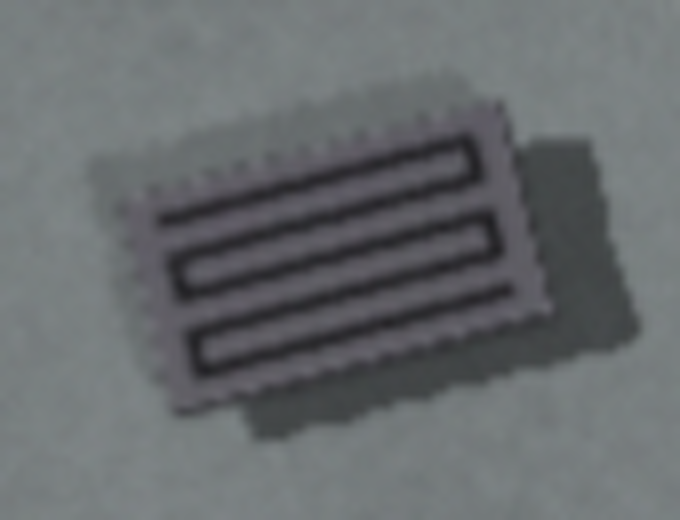

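The stage crop shows the plate corners at about (55,130), (475,45), (570,408) and (135,500), and the tray-top corners at (142,242), (375,183), (415,312) and (182,378). The upper-tray crop has its corners at (122,200), (500,103), (550,310) and (178,412).

```bash
cat >> h.py <<'E'
from scipy.optimize import least_squares
def fit(uv,L,z,n="top",g=(450,0,0.2)):
    uv=np.array(uv,float); L=np.array(L,float)
    def pts(q):
        c,s=np.cos(q[2]),np.sin(q[2]); return np.c_[L@np.array([[c,s],[-s,c]])+q[:2],np.full(len(L),z)]
    r=least_squares(lambda q:(px(n,pts(q))-uv).ravel(),g,x_scale=[10,10,.1])
    return r.x,np.abs(r.fun).max()
def cr(p,x0,y0,s): return (np.array(p,float)+.5)/s-.5+[x0,y0]
T=[[34,60],[34,-60],[-34,-60],[-34,60]]
S=[[95,110],[95,-110],[-95,-110],[-95,110]]
E
python3 - <<'E'
from h import *
q,e=fit(cr([(55,130),(475,45),(570,408),(135,500)],260,185,5),S,20);print("stage",q,e)
R=lambda a:np.array([[np.cos(a),-np.sin(a)],[np.sin(a),np.cos(a)]])
C=q[:2]+R(q[2])@[70,-85];print("corner",C)
l,e=fit(cr([(142,242),(375,183),(415,312),(182,378)],260,185,5),T,35);print("low",l,e,"in corner",R(q[2]).T@(l[:2]-C),l[2]-q[2])
u,e=fit(cr([(122,200),(500,103),(550,310),(178,412)],155,190,8),T,45);print("up",u,e)
print(w("top",[(440,185),(427,270),(316,166),(229,148),(222,298),(165,284),(175,165)],[170,15,0,85,30,20,20]))
print(px("top",np.r_[C,56]),px("top",np.r_[C,20]))
E
```

```text
stage [ 5.19411145e+02 -1.05421050e+02  2.07515625e-01] 0.9576077899609174
corner [ 605.42185443 -174.17537945]
low [ 5.13117149e+02 -8.81636823e+01  2.63396112e-01] 0.5636739539324083 in corner [-72.60343717 103.18387294] 0.05588048711443741
up [5.58311363e+02 2.00725590e+02 2.63277357e-01] 0.8728718088330822
[[ 622.39830079 -351.3339054   170.        ]
 [ 439.43797    -369.70422198   15.        ]
 [ 709.35634265  -97.20257528    0.        ]
 [ 730.82030201  121.34651208   85.        ]
 [ 374.57462802  138.66330914   30.        ]
 [ 407.93432628  279.08965519   20.        ]
 [ 706.27936793  263.29685923   20.        ]]
[[350.87413037 201.62893835]] [[348.10997356 204.16878874]]
```

```bash
python3 -m pendant '[[[0.383,-0.957,0],[0,0,0.271],-0.13],[[0.383,-0.957,0],[0,0,0.271],-0.13],[[0.383,-0.957,0],[0,0,0.271],-0.13],[[0.383,-0.957,0],[0,0,0.271],-0.13],[[0.383,-0.957,0],[0,0,0.271],-0.13],[[0.383,-0.957,0],[0,0,0.271],-0.13],[[0.383,-0.957,0],[0,0,0.271],-0.13],[[0.383,-0.957,0],[0,0,0.271],-0.13],[[0.383,-0.957,0],[0,0,0.271],-0.13],[[0.383,-0.957,0],[0,0,0.271],-0.13]]'
python3 -m pendant '[[[0.383,-0.957,0],[0,0,0.271],-0.13],[[0.383,-0.957,0],[0,0,0.271],-0.13],[[0.383,-0.957,0],[0,0,0.271],-0.13],[[0.383,-0.957,0],[0,0,0.271],-0.13],[[0.383,-0.957,0],[0,0,0.271],-0.13],[[0.383,-0.957,0],[0,0,0.271],-0.13],[[0.383,-0.957,0],[0,0,0.271],-0.13],[[0.383,-0.957,0],[0,0,0.271],-0.13],[[0.383,-0.957,0],[0,0,0.271],-0.13],[[0.383,-0.957,0],[0,0,0.271],-0.13]]'
```

```text
time: 0.93
tool_pos: [340.3, 185.6, 209.4]
tcp_rot: [-3.142, -0.0, 3.025]
contact_force: [1.2, 0.5, -0.4]
grip_width: 40.3
finger_force: 0.0
time: 1.77
tool_pos: [455.3, -101.5, 209.3]
tcp_rot: [3.141, -0.0, -2.934]
contact_force: [1.0, 0.5, 0.1]
grip_width: 39.6
finger_force: 0.0
```

```bash
python3 -m pendant '[[[0,0,-0.9],[0,0,0],-0.13],[[0,0,-0.9],[0,0,0],-0.13],[[0,0,-0.9],[0,0,0],-0.13],[[0,0,-0.9],[0,0,0],-0.13],[[0,0,-0.8],[0,0,0],-0.13],[[0,0,-0.5],[0,0,0],-0.13],[[0,0,-0.4],[0,0,0],-0.13],[[0,0,-0.25],[0,0,0],-0.13],[[0,0,0],[0,0,0],-0.13],[[0,0,0],[0,0,0],-0.13]]'
python3 - <<'E'
from h import *
im=bot.capture("top");cv2.imwrite("pics/d.png",cv2.resize(im[185:310,255:385],None,fx=4.5,fy=4.5,interpolation=cv2.INTER_CUBIC))
E
```

```text
time: 2.6
tool_pos: [455.2, -100.0, 43.1]
tcp_rot: [3.141, -0.0, -2.935]
contact_force: [0.9, 0.2, -0.2]
grip_width: 39.7
finger_force: 0.0
```

View pics/d.png

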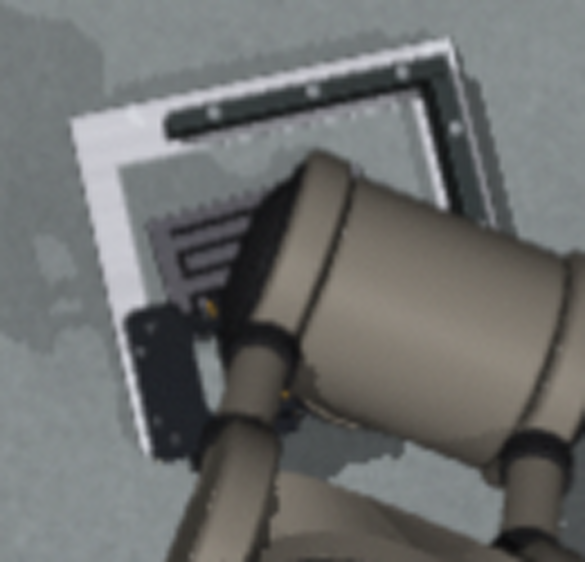

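```bash
python3 -m pendant '[[[0.1305,0.0275,0],[0,0,0],-0.13],[[0.1305,0.0275,0],[0,0,0],-0.13],[[0.1305,0.0275,0],[0,0,0],-0.13],[[0.1305,0.0275,0],[0,0,0],-0.13],[[0.1305,0.0275,0],[0,0,0],-0.13],[[0.1305,0.0275,0],[0,0,0],-0.13],[[0.1305,0.0275,0],[0,0,0],-0.13],[[0.1305,0.0275,0],[0,0,0],-0.13],[[0.1305,0.0275,0],[0,0,0],-0.13],[[0.1305,0.0275,0],[0,0,0],-0.13]]'
python3 -m pendant '[[[0.065,0.0137,0],[0,0,0],-0.13],[[0.065,0.0137,0],[0,0,0],-0.13],[[0.065,0.0137,0],[0,0,0],-0.13],[[0.065,0.0137,0],[0,0,0],-0.13],[[0.0326,0.0069,0],[0,0,0],-0.13],[[0,0,0],[0,0,0],-0.13],[[0,0,0],[0,0,0],-0.13],[[0,0,0],[0,0,0],-0.13],[[0,0,0],[0,0,0],-0.13],[[0,0,0],[0,0,0],-0.13]]'
```

```text
time: 3.48
tool_pos: [494.7, -91.7, 43.0]
tcp_rot: [3.141, -0.0, -2.935]
contact_force: [1.2, 0.0, -0.3]
grip_width: 40.1
finger_force: 0.0
time: 4.32
tool_pos: [503.0, -89.9, 43.1]
tcp_rot: [3.141, -0.0, -2.935]
contact_force: [-0.1, 0.4, -0.5]
grip_width: 39.8
finger_force: 0.0
```

```bash
python3 -m pendant '[[[0.0098,0.002,0],[0,0,0],-0.13],[[0.0098,0.002,0],[0,0,0],-0.13],[[0.0098,0.002,0],[0,0,0],-0.13],[[0.0098,0.002,0],[0,0,0],-0.13],[[0.0098,0.002,0],[0,0,0],-0.13],[[0.0098,0.002,0],[0,0,0],-0.13],[[0.0098,0.002,0],[0,0,0],-0.13],[[0.0098,0.002,0],[0,0,0],-0.13],[[0.0098,0.002,0],[0,0,0],-0.13],[[0.0098,0.002,0],[0,0,0],-0.13]]'
```

```text
time: 5.15
tool_pos: [506.1, -89.3, 43.1]
tcp_rot: [3.142, 0.0, -2.935]
contact_force: [-0.4, -0.4, 0.6]
grip_width: 39.9
finger_force: 0.0
```

```bash
python3 -m pendant '[[[0.0098,0.002,0],[0,0,0],-0.13],[[0.0098,0.002,0],[0,0,0],-0.13],[[0.0098,0.002,0],[0,0,0],-0.13],[[0.0098,0.002,0],[0,0,0],-0.13],[[0.0098,0.002,0],[0,0,0],-0.13],[[0.0098,0.002,0],[0,0,0],-0.13],[[0.0098,0.002,0],[0,0,0],-0.13],[[0,0,0],[0,0,0],-0.13],[[0,0,0],[0,0,0],-0.13],[[0,0,0],[0,0,0],-0.13]]'
```

```text
time: 5.98
tool_pos: [508.1, -88.9, 43.0]
tcp_rot: [3.141, 0.0, -2.935]
contact_force: [0.3, -0.2, -0.2]
grip_width: 39.8
finger_force: 0.0
```

```bash
python3 -m pendant '[[[0.0098,0.002,0],[0,0,0],-0.13],[[0.0098,0.002,0],[0,0,0],-0.13],[[0.0098,0.002,0],[0,0,0],-0.13],[[0.0098,0.002,0],[0,0,0],-0.13],[[0.0098,0.002,0],[0,0,0],-0.13],[[0,0,0],[0,0,0],-0.13],[[0,0,0],[0,0,0],-0.13],[[0,0,0],[0,0,0],-0.13],[[0,0,0],[0,0,0],-0.13],[[0,0,0],[0,0,0],-0.13]]'
```

```text
time: 6.82
tool_pos: [509.6, -88.6, 43.1]
tcp_rot: [3.142, 0.0, -2.935]
contact_force: [0.1, -1.0, 0.1]
grip_width: 39.8
finger_force: 0.0
```

```bash
python3 -m pendant '[[[0.0098,0.002,0],[0,0,0],-0.13],[[0.0098,0.002,0],[0,0,0],-0.13],[[0.0098,0.002,0],[0,0,0],-0.13],[[0.0098,0.002,0],[0,0,0],-0.13],[[0.0098,0.002,0],[0,0,0],-0.13],[[0,0,0],[0,0,0],-0.13],[[0,0,0],[0,0,0],-0.13],[[0,0,0],[0,0,0],-0.13],[[0,0,0],[0,0,0],-0.13],[[0,0,0],[0,0,0],-0.13]]'
python3 - <<'E'
from h import *
im=bot.capture("scene");cv2.imwrite("pics/e.png",cv2.resize(im[150:250,180:320],None,fx=5,fy=5,interpolation=cv2.INTER_CUBIC))
E
```

```text
time: 7.65
tool_pos: [511.1, -88.3, 43.0]
tcp_rot: [3.141, -0.0, -2.935]
contact_force: [0.2, 0.3, 0.7]
grip_width: 39.8
finger_force: 0.0
```

View pics/e.png

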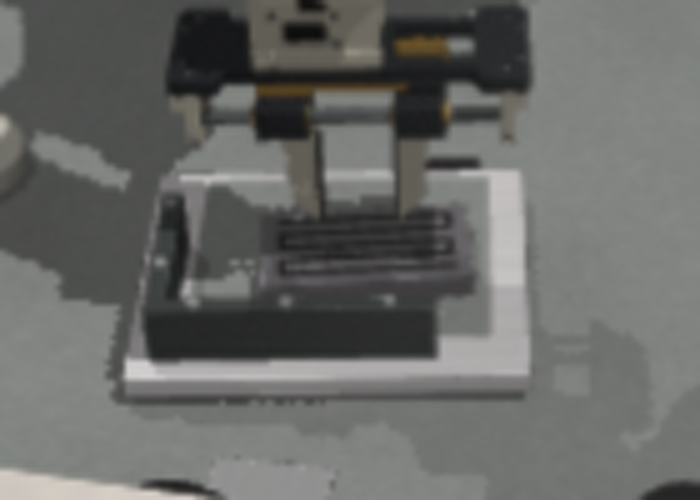

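The scene view shows both fingertips on the tray's long side at (315,210) and (405,210) in the crop. The tray is sliding well and is still just short of the far fence, so I'll continue.

```bash
python3 -m pendant '[[[0.0098,0.002,0],[0,0,0],-0.13],[[0.0098,0.002,0],[0,0,0],-0.13],[[0.0098,0.002,0],[0,0,0],-0.13],[[0.0098,0.002,0],[0,0,0],-0.13],[[0.0098,0.002,0],[0,0,0],-0.13],[[0,0,0],[0,0,0],-0.13],[[0,0,0],[0,0,0],-0.13],[[0,0,0],[0,0,0],-0.13],[[0,0,0],[0,0,0],-0.13],[[0,0,0],[0,0,0],-0.13]]'
```

```text
time: 8.53
tool_pos: [512.5, -88.0, 43.0]
tcp_rot: [3.141, 0.0, -2.935]
contact_force: [0.2, -0.1, -0.3]
grip_width: 40.0
finger_force: 0.0
```

```bash
python3 -m pendant '[[[0.0098,0.002,0],[0,0,0],-0.13],[[0.0098,0.002,0],[0,0,0],-0.13],[[0.0098,0.002,0],[0,0,0],-0.13],[[0.0098,0.002,0],[0,0,0],-0.13],[[0.0098,0.002,0],[0,0,0],-0.13],[[0.0098,0.002,0],[0,0,0],-0.13],[[0,0,0],[0,0,0],-0.13],[[0,0,0],[0,0,0],-0.13],[[0,0,0],[0,0,0],-0.13],[[0,0,0],[0,0,0],-0.13]]'
```

```text
time: 9.37
tool_pos: [514.3, -87.7, 43.0]
tcp_rot: [3.142, 0.0, -2.935]
contact_force: [0.7, -1.3, 0.5]
grip_width: 40.2
finger_force: 0.0
```

```bash
python3 -m pendant '[[[0.0098,0.002,0],[0,0,0],-0.13],[[0.0098,0.002,0],[0,0,0],-0.13],[[0.0098,0.002,0],[0,0,0],-0.13],[[0.0098,0.002,0],[0,0,0],-0.13],[[0.0098,0.002,0],[0,0,0],-0.13],[[0.0098,0.002,0],[0,0,0],-0.13],[[0,0,0],[0,0,0],-0.13],[[0,0,0],[0,0,0],-0.13],[[0,0,0],[0,0,0],-0.13],[[0,0,0],[0,0,0],-0.13]]'
python3 - <<'E'
from h import *
for i in range(6): print(bot.get_obs()["contact_force"].round(1), bot.get_obs()["moment"].round(2)); bot.capture("top")
E
```

```text
time: 10.2
tool_pos: [516.1, -87.3, 43.0]
tcp_rot: [3.142, 0.0, -2.935]
contact_force: [0.1, -0.5, -0.9]
grip_width: 39.9
finger_force: 0.0
[ 0.1 -0.5 -0.9] [ 0.07  0.02 -0.02]
[ 0.8 -0.  -0.3] [ 0.03 -0.01  0.  ]
[-0.3 -0.2  0.1] [ 0.03  0.02 -0.03]
[-0.2 -0.2  0.2] [0.05 0.02 0.05]
[ 0.4  0.4 -0.1] [0.09 0.04 0.  ]
[ 0.   0.8 -0.6] [ 0.08 -0.04 -0.02]
```

```bash
python3 -m pendant '[[[0.0098,0.002,0],[0,0,0],-0.13],[[0.0098,0.002,0],[0,0,0],-0.13],[[0.0098,0.002,0],[0,0,0],-0.13],[[0.0098,0.002,0],[0,0,0],-0.13],[[0.0098,0.002,0],[0,0,0],-0.13],[[0,0,0],[0,0,0],-0.13],[[0,0,0],[0,0,0],-0.13],[[0,0,0],[0,0,0],-0.13],[[0,0,0],[0,0,0],-0.13],[[0,0,0],[0,0,0],-0.13]]'
python3 - <<'E'
from h import *
im=bot.capture("scene");im2=bot.capture("top")
a=cv2.resize(im[165:240,195:300],None,fx=5.6,fy=5.6,interpolation=cv2.INTER_CUBIC)
cv2.imwrite("pics/f.png",a)
E
```

```text
time: 11.33
tool_pos: [517.5, -87.0, 43.0]
tcp_rot: [3.142, 0.0, -2.935]
contact_force: [-1.0, 0.9, 0.4]
grip_width: 40.2
finger_force: 0.0
```

View pics/f.png

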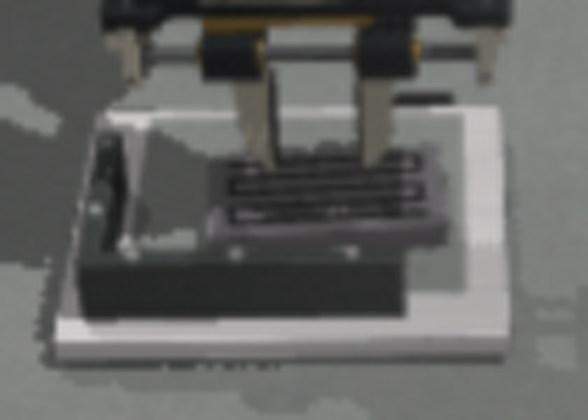

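```bash
python3 - <<'E'
from h import *
a=.2075;R=np.array([[np.cos(a),-np.sin(a)],[np.sin(a),np.cos(a)]]);C=np.array([605.4,-174.2])
def p(x,y,z): 
    q=px("scene",np.r_[C+R@[x,y],20+z])[0]; return ((q+.5-[195,165])*5.6-.5).round(0)
for n,l in {"plate":[(25,-25,0),(25,195,0),(-165,195,0),(-165,-25,0)],"fence top inner":[(0,0,36),(0,145,36),(-84,0,36)],"fence outer":[(12,145,36),(12,145,0),(12,-12,36)]}.items(): print(n,[p(*k) for k in l])
t=R.T@(np.array([517.5,-87])-C);print("tcp",t)
print("finger",[p(t[0]+d,t[1]+s*20,6) for d in(-9,9) for s in(-1,1)],[p(t[0]+9,t[1]+s*20,26) for s in(-1,1)])
x0=t[0]+9.5
print("tray top if pushed",[p(x,y,15) for x in(x0,x0+68) for y in(43,163)], "unmoved x",[p(x,y,15) for x in(-106,-38) for y in(43,163)])
E
```

```text
plate [array([ 50., 338.]), array([508., 333.]), array([500., 103.]), array([ 96., 108.])]
fence top inner [array([100., 246.]), array([403., 243.]), array([119., 142.])]
fence outer [array([402., 259.]), array([404., 317.]), array([ 72., 263.])]
tcp [-68.05002182 103.43811933]
finger [array([286., 196.]), array([364., 195.]), array([284., 217.]), array([363., 216.])] [array([282., 186.]), array([362., 185.])]
tray top if pushed [array([203., 205.]), array([441., 202.]), array([192., 292.]), array([441., 289.])] unmoved x [array([210., 149.]), array([441., 146.]), array([200., 230.]), array([441., 228.])]
```

```bash
python3 - <<'E'
from h import *
a=cv2.imread("pics/scene0.png",0);b=bot.capture("scene");cv2.imwrite("pics/now.png",b)
g=cv2.cvtColor(b,cv2.COLOR_BGR2GRAY)
for c in(236,253,256,268,271): print(c,"\n",a[186:214,c],"\n",g[186:214,c])
both=np.hstack([cv2.resize(cv2.imread("pics/scene0.png")[170:225,220:285],None,fx=6,fy=6,interpolation=cv2.INTER_CUBIC),cv2.resize(b[170:225,220:285],None,fx=6,fy=6,interpolation=cv2.INTER_CUBIC)])
cv2.imwrite("pics/both.png",both)
E
```

```text
236 
 [135 123 122 122 122 119 100  90  59  82  66  48  50  48  84  79  53  51
  47  75  88  66  64  96 111  77  46  39] 
 [137 127 128 129 129 125  96  67  40  53  43  32  34  33  55  52  42  47
  43  69  80  65  65  92 104  73  47  41]
253 
 [129 121 122 121 121 113  95  63  85  76  66  85  61  74  75  58  84  67
  66  87  70  62  60  65  64  64  48  42] 
 [136 129 129 124  91  75  62  42  56  50  45  56  41  50  50  42  65  58
  61  81  72  64  62  63  60  61  48  44]
256 
 [130 122 122 121 119 102  91  59  83  67  63  84  57  84  76  67  85  61
  74  88  65  59  66  98  80  66  48  43] 
 [135 127 128 126 113  78  62  40  55  46  44  56  39  56  52  50  79  56
  69  81  66  62  67  93  76  64  49  44]
268 
 [127 123 123 123 120  98  68  69  79  62  84  69  72  81  56  84  68  65
  87  78  65  60  63  80 104 117 120 120] 
 [134 130 130 130 126 103  72  73  84  65  90  72  75  85  56  79  65  61
  83  80  67  63  65  84 108 112 112 112]
271 
 [129 126 124 123 109  97  93  93  92  93  94  93  91  90  84  91  84  81
  90  74  63  60  63  85 106 120 122 123] 
 [136 132 131 130 114 102  98  98  98  98  99  98  96  95  89  95  83  77
  84  74  65  63  66  89 111 114 113 114]
```

View pics/both.png

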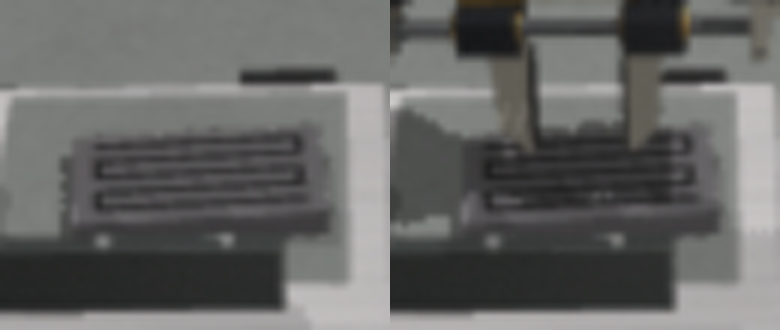

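The tray has not moved. The fingertips are drawn over its top face at about (530,150) and (632,150), so they ride higher than I computed. I'll retreat and touch the stage to find the true tip height.

```bash
python3 -m pendant '[[[-0.32,-0.067,0.2],[0,0,0],-0.13],[[-0.32,-0.067,0],[0,0,0],-0.13],[[-0.32,-0.067,0],[0,0,0],-0.13],[[-0.32,-0.067,0],[0,0,0],-0.13],[[-0.32,-0.067,0],[0,0,0],-0.13],[[-0.32,-0.067,0],[0,0,0],-0.13],[[-0.2,-0.042,0],[0,0,0],-0.13],[[0,0,-0.2],[0,0,0],-0.13],[[0,0,0],[0,0,0],-0.13],[[0,0,0],[0,0,0],-0.13]]'
python3 -m pendant '[[[0,0,-0.05],[0,0,0],-0.13],[[0,0,-0.05],[0,0,0],-0.13],[[0,0,-0.05],[0,0,0],-0.13],[[0,0,-0.05],[0,0,0],-0.13],[[0,0,-0.05],[0,0,0],-0.13],[[0,0,0],[0,0,0],-0.13],[[0,0,0],[0,0,0],-0.13],[[0,0,0],[0,0,0],-0.13],[[0,0,0],[0,0,0],-0.13],[[0,0,0],[0,0,0],-0.13]]'
```

```text
time: 12.32
tool_pos: [454.1, -100.3, 42.7]
tcp_rot: [3.141, -0.0, -2.935]
contact_force: [0.2, -0.8, -0.4]
grip_width: 39.8
finger_force: 0.0
time: 13.15
tool_pos: [454.0, -100.3, 35.6]
tcp_rot: [-3.142, 0.0, -2.935]
contact_force: [0.7, -0.1, -0.3]
grip_width: 39.8
finger_force: 0.0
```

```bash
python3 - <<'E'
from h import *
o=bot.get_obs();print(o["tool_pos"],o["tcp_rot"],o["joint_positions"])
im=bot.capture("scene");cv2.imwrite("pics/g.png",cv2.resize(im[150:230,190:300],None,fx=6,fy=6,interpolation=cv2.INTER_CUBIC))
t=o["tool_pos"]
for dz in(-49,0,17):
  for s in(-20,20): print(dz,s,(px("scene",t+[-.206*s,.9786*s,-dz])[0]-[190,150])*6)
E
```

```text
[ 454.00736838 -100.33395505   35.63293584] [-3.14157103e+00  1.83449582e-04 -2.93498959e+00] [-3.82624862e-01  4.65168696e-01  1.90430913e+00  1.20376896e-04
  7.71950297e-01 -2.16011050e+00]
-49 -20 [333.3698447  129.60971832]
-49 20 [416.52381793 128.65636269]
0 -20 [338.8914287  212.37412219]
0 20 [419.98769509 211.45902036]
17 -20 [340.75349892 240.14399586]
17 20 [421.15552963 239.24123525]
```

View pics/g.png

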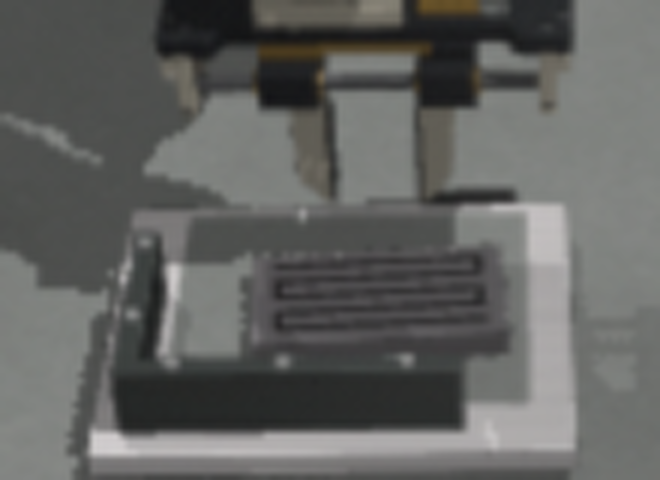

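```bash
python3 - <<'E'
from h import *
print(w("top",[cr((140,385),255,185,4.5)]*3,[90,120,140]))
im=bot.capture("top");cv2.imwrite("pics/top_now.png",im)
# start-pose gripper
print(px("top",[(225,474,209),(225,474,192),(225,474,258)]))
for n in("top","scene"):
    T=K(n)[2]; print(np.linalg.norm(T[:3,:3]@T[:3,:3].T-np.eye(3)))
# robot base axis in images
print(px("scene",[(0,0,0),(0,0,150)]),px("top",[(150,0,0)]))
E
```

```text
[[439.50074412 -12.43538831  90.        ]
 [438.83638605 -11.03861599 120.        ]
 [438.39348067 -10.10743444 140.        ]]
[[ 43.52712649 377.36815831]
 [ 47.67072599 375.57380065]
 [ 30.67560094 382.92664358]]
2.0754361618027215e-16
8.746677317715224e-16
[[308.04879391 127.72687898]
 [309.54085125  90.67118378]] [[279.65364962 390.90380525]]
```

The tips show at (332,197) and (430,197) in the crop, where I predicted y≈240. The top view confirms the tool's x and y, so the tips are about 25 mm higher than the TCP reading implies. I'll probe down to touch the stage.

```bash
python3 -m pendant '[[[0,0,-0.05],[0,0,0],-0.13],[[0,0,-0.05],[0,0,0],-0.13],[[0,0,-0.05],[0,0,0],-0.13],[[0,0,-0.05],[0,0,0],-0.13],[[0,0,-0.05],[0,0,0],-0.13],[[0,0,0],[0,0,0],-0.13],[[0,0,0],[0,0,0],-0.13],[[0,0,0],[0,0,0],-0.13],[[0,0,0],[0,0,0],-0.13],[[0,0,0],[0,0,0],-0.13]]'
```

```text
time: 14.08
tool_pos: [454.0, -100.3, 28.1]
tcp_rot: [-3.142, 0.0, -2.935]
contact_force: [0.4, -0.3, 0.2]
grip_width: 39.7
finger_force: 0.0
```

```bash
python3 -m pendant '[[[0,0,-0.03],[0,0,0],-0.13],[[0,0,-0.03],[0,0,0],-0.13],[[0,0,-0.03],[0,0,0],-0.13],[[0,0,-0.03],[0,0,0],-0.13],[[0,0,0],[0,0,0],-0.13],[[0,0,0],[0,0,0],-0.13],[[0,0,0],[0,0,0],-0.13],[[0,0,0],[0,0,0],-0.13],[[0,0,0],[0,0,0],-0.13],[[0,0,0],[0,0,0],-0.13]]'
python3 - <<'E'
from h import *
cv2.imwrite("pics/i.png",bot.capture("scene"))
a=cv2.cvtColor(cv2.imread("pics/i.png"),cv2.COLOR_BGR2GRAY)
b=cv2.imread("pics/scene0.png",0)
for c in (240,243,244,245,246,247): print(c,a[168:194,c])
print(bot.get_obs()["contact_force"])
E
```

```text
time: 14.92
tool_pos: [454.0, -100.3, 24.5]
tcp_rot: [3.142, 0.0, -2.935]
contact_force: [0.6, -0.6, -0.2]
grip_width: 40.0
finger_force: 0.0
240 [ 25  24  29  57  85  93  93  94  95  95  95  95  98 104 107 110 119 111
  88  79  78  78  77  77  79  70]
243 [ 55  50  50  60  82  88  89  89  91  92  93  93  95  96  96  94  96 103
  90  79  78  77  77  77  82  71]
244 [60 69 70 65 64 66 69 71 78 83 84 84 85 93 95 88 87 87 83 78 76 77 77 78
 82 69]
245 [80 96 81 69 66 65 57 55 57 58 51 51 54 59 55 57 61 63 69 76 76 77 77 77
 85 65]
246 [ 85 117 122 124 124 120 107 102 102 102  90  87  88  86  77  76  71  69
  68  75  76  77  77  73  97  68]
247 [ 95 122 128 131 130 127 126 126 125 126 125 126 127 126 126 124 105  95
  81  77  77  78  74  68  82  62]
[0.2373893  0.78013166 0.63134152]
```

```bash
python3 -m pendant '[[[0,0,-0.03],[0,0,0],-0.13],[[0,0,-0.03],[0,0,0],-0.13],[[0,0,-0.03],[0,0,0],-0.13],[[0,0,-0.03],[0,0,0],-0.13],[[0,0,-0.03],[0,0,0],-0.13],[[0,0,-0.03],[0,0,0],-0.13],[[0,0,-0.03],[0,0,0],-0.13],[[0,0,0],[0,0,0],-0.13],[[0,0,0],[0,0,0],-0.13],[[0,0,0],[0,0,0],-0.13]]'
```

```text
time: 15.8
tool_pos: [454.0, -100.3, 18.1]
tcp_rot: [3.141, 0.0, -2.935]
contact_force: [-0.2, -0.6, -0.2]
grip_width: 40.2
finger_force: 0.0
```

```bash
python3 -m pendant '[[[0,0,-0.02],[0,0,0],-0.13],[[0,0,-0.02],[0,0,0],-0.13],[[0,0,-0.02],[0,0,0],-0.13],[[0,0,-0.02],[0,0,0],-0.13],[[0,0,0],[0,0,0],-0.13],[[0,0,0],[0,0,0],-0.13],[[0,0,0],[0,0,0],-0.13],[[0,0,0],[0,0,0],-0.13],[[0,0,0],[0,0,0],-0.13],[[0,0,0],[0,0,0],-0.13]]'
```

```text
time: 16.63
tool_pos: [453.9, -100.3, 15.8]
tcp_rot: [3.142, 0.0, -2.935]
contact_force: [0.2, -0.9, 0.9]
grip_width: 40.2
finger_force: 0.0
```

```bash
python3 -m pendant '[[[0.1305,0.0275,0],[0,0,0],-0.13],[[0.1305,0.0275,0],[0,0,0],-0.13],[[0.1305,0.0275,0],[0,0,0],-0.13],[[0.1305,0.0275,0],[0,0,0],-0.13],[[0.1305,0.0275,0],[0,0,0],-0.13],[[0.1305,0.0275,0],[0,0,0],-0.13],[[0.1305,0.0275,0],[0,0,0],-0.13],[[0.1305,0.0275,0],[0,0,0],-0.13],[[0.1305,0.0275,0],[0,0,0],-0.13],[[0.065,0.0137,0],[0,0,0],-0.13]]'
python3 - <<'E'
from h import *
g=cv2.cvtColor(bot.capture("scene"),cv2.COLOR_BGR2GRAY);print(bot.get_obs()["contact_force"])
for c in(268,271): print(g[186:220,c])
E
```

```text
time: 17.47
tool_pos: [491.8, -92.4, 15.7]
tcp_rot: [-3.141, 0.0, -2.935]
contact_force: [-0.6, -0.0, 0.9]
grip_width: 40.0
finger_force: 0.5
[ 0.17502597 -0.28572889  0.44265267]
[131 102  86  91  85  93  87  93  85  90  72  54  38  60  56  60  79  56
  52  47  52  79  64  62  81  79  66  61  63  81 111 147 164 166]
[135 133 131 132 132 132 132 131 131 129 103  86  71  84  88  88  88  88
  88  88  88  88  88  88  87  77  66  63  64  83 115 151 169 171]
```

```bash
python3 -m pendant '[[[0.065,0.0137,0],[0,0,0],-0.13],[[0.065,0.0137,0],[0,0,0],-0.13],[[0.065,0.0137,0],[0,0,0],-0.13],[[0.065,0.0137,0],[0,0,0],-0.13],[[0.065,0.0137,0],[0,0,0],-0.13],[[0.065,0.0137,0],[0,0,0],-0.13],[[0.0196,0.004,0],[0,0,0],-0.13],[[0.0098,0.002,0],[0,0,0],-0.13],[[0.0098,0.002,0],[0,0,0],-0.13],[[0.0098,0.002,0],[0,0,0],-0.13]]'
```

```text
time: 18.35
tool_pos: [504.2, -89.7, 15.7]
tcp_rot: [3.141, -0.0, -2.935]
contact_force: [-1.2, -1.1, 0.2]
grip_width: 40.1
finger_force: 0.6
```

```bash
python3 -m pendant '[[[0.0098,0.002,0],[0,0,0],-0.13],[[0.0098,0.002,0],[0,0,0],-0.13],[[0.0098,0.002,0],[0,0,0],-0.13],[[0.0098,0.002,0],[0,0,0],-0.13],[[0.0098,0.002,0],[0,0,0],-0.13],[[0.0098,0.002,0],[0,0,0],-0.13],[[0.0098,0.002,0],[0,0,0],-0.13],[[0,0,0],[0,0,0],-0.13],[[0,0,0],[0,0,0],-0.13],[[0,0,0],[0,0,0],-0.13]]'
```

```text
time: 19.18
tool_pos: [506.1, -89.3, 15.7]
tcp_rot: [3.141, -0.0, -2.935]
contact_force: [-1.7, -0.6, 0.5]
grip_width: 39.9
finger_force: 1.4
```

```bash
python3 -m pendant '[[[0.0098,0.002,0],[0,0,0],-0.13],[[0.0098,0.002,0],[0,0,0],-0.13],[[0.0098,0.002,0],[0,0,0],-0.13],[[0.0098,0.002,0],[0,0,0],-0.13],[[0.0098,0.002,0],[0,0,0],-0.13],[[0.0098,0.002,0],[0,0,0],-0.13],[[0.0098,0.002,0],[0,0,0],-0.13],[[0,0,0],[0,0,0],-0.13],[[0,0,0],[0,0,0],-0.13],[[0,0,0],[0,0,0],-0.13]]'
```

```text
time: 20.02
tool_pos: [506.6, -89.1, 15.4]
tcp_rot: [3.141, -0.004, -2.935]
contact_force: [-8.0, -4.6, 4.3]
grip_width: 39.9
finger_force: 4.6
```

```bash
python3 -m pendant '[[[-0.228,-0.048,0],[0,0,0],-0.13],[[-0.228,-0.048,0],[0,0,0],-1],[[-0.1325,0.63,0],[0,0,0],-1],[[-0.1325,0.63,0],[0,0,0],-1],[[-0.1325,0.63,0],[0,0,0],-1],[[-0.1325,0.63,0],[0,0,0],-1],[[-0.1325,0.63,0],[0,0,0],-1],[[0.64,0.135,0],[0,0,0],-1],[[0.64,0.135,0],[0,0,0],-1],[[0.64,0.135,0],[0,0,0],-1]]'
python3 - <<'E'
from h import *
a=.2075;R=np.array([[np.cos(a),-np.sin(a)],[np.sin(a),np.cos(a)]]);C=np.array([605.4,-174.2])
o=bot.get_obs();print(R.T@(o["tool_pos"][:2]-C),o["tool_pos"][2])
g=cv2.cvtColor(bot.capture("scene"),cv2.COLOR_BGR2GRAY)
print(g[195:225,268:292:2])
E
```

```text
time: 20.85
tool_pos: [533.5, 15.6, 16.2]
tcp_rot: [-3.141, 0.002, -2.934]
contact_force: [0.2, 0.2, 0.4]
grip_width: 0.5
finger_force: 0.0
[-31.25510488 200.54179266] 16.192917709615173
[[127 129 129 128  71  85  66  60  60  36  58  60]
 [128 129 128 127 121 159 103  87  87  45  73  88]
 [128 127 128 128 129 172 118  93  93  47  77  92]
 [125 124 126 127 127 172 122  93  92  48  77  93]
 [ 95  88  97 116 102 142 130  93  92  48  78  93]
 [ 66  65  71  88  84 114 109  94  93  48  78  93]
 [ 40  60  64  79  81 107  99  93  93  48  78  94]
 [ 39  60  62  77  80 106  95  93  93  48  78  94]
 [ 35  59  61  77  81 107  97  93  93  48  78 101]
 [ 37  60  60  69  81 107 100  93  93  49  79 102]
 [ 55  61  60  68  80 103 110  94  93  49  81  96]
 [ 46  61  60  66  79 102 114  94  92  48  79  93]
 [ 35  60  60  69  80 102 116  96  93  49  78  92]
 [ 35  60  61  66  80 102 117 110  94  50  83  90]
 [ 31  59  61  68  80 103 119 117 102  51  83  81]
 [ 47  53  54  66  79 103 118 118 108  61  81  78]
 [ 48  51  53  67  81 103 118 117 110  65  77  78]
 [ 42  55  57  65  80 103 117 118 109  65  76  78]
 [ 78  81  79  66  79 103 118 117 106  66  77  78]
 [ 89  90  87  69  80 103 119 121 157  68  77  78]
 [ 68  69  69  72  84 106 123 135 175  75  76  78]
 [ 61  61  64 108 114 130 154 131 163  76  77  78]
 [ 63  63  72 143 144 160 168 163 169  81  78  78]
 [ 92  95  96 162 165 168 187 186 184  90  77  70]
 [152 158 157 168 168 170 184 173 173 114  77  72]
 [163 169 168 168 168 169 172 168 170 120 104 103]
 [167 171 170 170 171 171 171 170 171 120 112 110]
 [172 173 172 172 171 172 171 171 170 118 112 110]
 [171 171 171 171 170 170 170 170 169 109 111 111]
 [166 165 165 165 166 168 173 173 172 109 111 112]]
```

```bash
python3 -m pendant '[[[-0.06,-0.15,0],[0,0,0],-1],[[0.0275,-0.1305,0],[0,0,0],-1],[[0.0275,-0.1305,0],[0,0,0],-1],[[0.0275,-0.1305,0],[0,0,0],-1],[[0.0275,-0.1305,0],[0,0,0],-1],[[0.0275,-0.1305,0],[0,0,0],-1],[[0.0275,-0.1305,0],[0,0,0],-1],[[0.0275,-0.1305,0],[0,0,0],-1],[[0.0275,-0.1305,0],[0,0,0],-1],[[0.0275,-0.1305,0],[0,0,0],-1]]'
python3 -m pendant '[[[0.0275,-0.1305,0],[0,0,0],-1],[[0.0275,-0.1305,0],[0,0,0],-1],[[0.0137,-0.065,0],[0,0,0],-1],[[0.0137,-0.065,0],[0,0,0],-1],[[0.01,-0.045,0],[0,0,0],-1],[[0,0,0],[0,0,0],-1],[[0,0,0],[0,0,0],-1],[[0,0,0],[0,0,0],-1],[[0,0,0],[0,0,0],-1],[[0,0,0],[0,0,0],-1]]'
```

```text
time: 21.73
tool_pos: [538.0, -25.0, 15.8]
tcp_rot: [3.141, -0.0, -2.935]
contact_force: [-0.4, 1.8, 0.3]
grip_width: 0.4
finger_force: 0.9
time: 22.57
tool_pos: [541.0, -38.0, 15.7]
tcp_rot: [-3.141, 0.0, -2.935]
contact_force: [0.6, 0.4, 0.8]
grip_width: 0.4
finger_force: 0.1
```

```bash
python3 -m pendant '[[[0.0034,-0.0163,0],[0,0,0],-1],[[0.0034,-0.0163,0],[0,0,0],-1],[[0.0034,-0.0163,0],[0,0,0],-1],[[0.0034,-0.0163,0],[0,0,0],-1],[[0.0034,-0.0163,0],[0,0,0],-1],[[0.0034,-0.0163,0],[0,0,0],-1],[[0.0034,-0.0163,0],[0,0,0],-1],[[0.0034,-0.0163,0],[0,0,0],-1],[[0.002,-0.0098,0],[0,0,0],-1],[[0.002,-0.0098,0],[0,0,0],-1]]'
```

```text
time: 23.4
tool_pos: [541.8, -42.5, 15.7]
tcp_rot: [3.141, -0.0, -2.935]
contact_force: [0.1, 1.2, -0.9]
grip_width: 0.2
finger_force: 0.6
```

```bash
python3 -m pendant '[[[0.002,-0.0098,0],[0,0,0],-1],[[0.002,-0.0098,0],[0,0,0],-1],[[0.002,-0.0098,0],[0,0,0],-1],[[0.002,-0.0098,0],[0,0,0],-1],[[0.002,-0.0098,0],[0,0,0],-1],[[0.002,-0.0098,0],[0,0,0],-1],[[0.002,-0.0098,0],[0,0,0],-1],[[0,0,0],[0,0,0],-1],[[0,0,0],[0,0,0],-1],[[0,0,0],[0,0,0],-1]]'
```

```text
time: 24.23
tool_pos: [542.2, -44.5, 15.7]
tcp_rot: [3.142, 0.0, -2.935]
contact_force: [-0.4, 1.0, 0.3]
grip_width: 0.5
finger_force: 0.4
```

```bash
python3 -m pendant '[[[0.002,-0.0098,0],[0,0,0],-1],[[0.002,-0.0098,0],[0,0,0],-1],[[0.002,-0.0098,0],[0,0,0],-1],[[0.002,-0.0098,0],[0,0,0],-1],[[0.002,-0.0098,0],[0,0,0],-1],[[0.002,-0.0098,0],[0,0,0],-1],[[0.002,-0.0098,0],[0,0,0],-1],[[0,0,0],[0,0,0],-1],[[0,0,0],[0,0,0],-1],[[0,0,0],[0,0,0],-1]]'
```

```text
time: 25.07
tool_pos: [542.7, -46.6, 15.7]
tcp_rot: [3.142, 0.0, -2.935]
contact_force: [0.9, 2.4, -0.4]
grip_width: 0.3
finger_force: 0.4
```

```bash
python3 -m pendant '[[[0.002,-0.0098,0],[0,0,0],-1],[[0.002,-0.0098,0],[0,0,0],-1],[[0.002,-0.0098,0],[0,0,0],-1],[[0.002,-0.0098,0],[0,0,0],-1],[[0.002,-0.0098,0],[0,0,0],-1],[[0.002,-0.0098,0],[0,0,0],-1],[[0,0,0],[0,0,0],-1],[[0,0,0],[0,0,0],-1],[[0,0,0],[0,0,0],-1],[[0,0,0],[0,0,0],-1]]'
```

```text
time: 25.9
tool_pos: [543.0, -48.3, 15.7]
tcp_rot: [3.142, 0.0, -2.935]
contact_force: [-0.9, 0.6, 1.5]
grip_width: 0.6
finger_force: 0.4
```

```bash
python3 -m pendant '[[[0.002,-0.0098,0],[0,0,0],-1],[[0.002,-0.0098,0],[0,0,0],-1],[[0.002,-0.0098,0],[0,0,0],-1],[[0.002,-0.0098,0],[0,0,0],-1],[[0.002,-0.0098,0],[0,0,0],-1],[[0.002,-0.0098,0],[0,0,0],-1],[[0.002,-0.0098,0],[0,0,0],-1],[[0,0,0],[0,0,0],-1],[[0,0,0],[0,0,0],-1],[[0,0,0],[0,0,0],-1]]'
python3 - <<'E'
from h import *
im=bot.capture("scene");cv2.imwrite("pics/k.png",im)
g=cv2.cvtColor(im,cv2.COLOR_BGR2GRAY);print(g[196:206,210:274:1])
E
```

```text
time: 26.73
tool_pos: [543.4, -50.4, 15.7]
tcp_rot: [3.142, -0.0, -2.935]
contact_force: [-0.4, 0.2, 0.0]
grip_width: 0.5
finger_force: 0.4
[[109  67  42  39  38  26  30  64 116 115  86  79  78  78  78  77  79  78
   78  81  85  84  79  79  80  82  89  90  91  98 123 127 127 127 128 127
  127 128 128 126 123 122 121 122 118 103  91  90  90  90  83  57  43  69
   91  93  94  94  96 109 128 130 130 129]
 [110  59  40  39  40  26  26  54 114 110  83  80  80  80  78  78  79  78
   79  79  80  79  79  78  78  78  79  78  79  82  99 121 127 127 128 128
  127 127 126 125 125 126 126 126 123 108  95  94  94  93  86  57  41  67
   92  94  94  94  97 110 124 126 126 126]
 [ 98  54  40  39  38  24  25  50 111 106  82  79  79  79  79  79  79  79
   78  77  78  78  78  76  76  78  77  78  79  79  83  98 121 123 124 123
  123 121 121 121 122 123 123 122 120 108  96  94  94  94  87  58  42  67
   91  94  94  94  93  90  91  92  93  94]
 [ 93  52  40  39  38  26  27  49  95 102  81  77  77  77  78  78  78  78
   78  77  77  77  76  75  75  76  77  77  77  77  77  80  88  87  82  86
   95  83  82  85
[... 990 characters left out ...]
  55  54  55  54  54  54  54  55  56  56  56  56  56
   56  56  56  56  57  57  56  57  58  66  87  94  94  94  90  70  41  61
   91  98 104 101  91  76  79  80  80  80]
 [ 70  65  47  40  28  24  41  83  68  61  59  50  38  38  39  38  38  38
   38  39  38  39  39  40  40  41  40  37  37  37  38  37  39  37  38  37
   38  38  39  38  38  39  42  43  44  52  75  92  94  94  89  71  41  58
   92  97 103  97  90  73  78  79  80  80]
 [ 66  63  46  39  28  27  48  84  60  59  58  41  29  45  47  48  48  48
   47  48  47  47  48  55  56  56  55  55  55  55  54  55  54  55  55  55
   55  55  55  55  55  55  56  55  56  59  75  92  95  94  93  81  43  59
   91  95  96  95  91  80  80  80  81  81]]
```

```bash
python3 - <<'E'
from h import *
a=.2075;R=np.array([[np.cos(a),-np.sin(a)],[np.sin(a),np.cos(a)]]);C=np.array([605.4,-174.2])
for y in(0,5,120,125): print(y,px("scene",[np.r_[C+R@[-68,y],35],np.r_[C+R@[-40,y],35]]).round(1).tolist())
print(R.T@(bot.get_obs()["tool_pos"][:2]-C))
print(px("scene",[np.r_[C+R@[-84,0],56],np.r_[C+R@[-40,0],56],np.r_[C+R@[-68,0],20]]).round(1).tolist())
E
```

```text
0 [[216.0, 199.3], [214.9, 205.4]]
5 [[217.7, 199.3], [216.7, 205.4]]
120 [[258.2, 198.8], [257.9, 205.0]]
125 [[260.0, 198.8], [259.7, 204.9]]
[-35.17261565 133.89930395]
[[215.8, 190.0], [214.1, 199.5], [216.5, 203.4]]
```

```bash
python3 -m pendant '[[[0.002,-0.0098,0],[0,0,0],-1],[[0.002,-0.0098,0],[0,0,0],-1],[[0.002,-0.0098,0],[0,0,0],-1],[[0.002,-0.0098,0],[0,0,0],-1],[[0.002,-0.0098,0],[0,0,0],-1],[[0.002,-0.0098,0],[0,0,0],-1],[[0.002,-0.0098,0],[0,0,0],-1],[[0,0,0],[0,0,0],-1],[[0,0,0],[0,0,0],-1],[[0,0,0],[0,0,0],-1]]'
```

```text
time: 27.62
tool_pos: [543.8, -52.5, 15.7]
tcp_rot: [3.142, -0.0, -2.935]
contact_force: [-1.0, 0.7, 0.1]
grip_width: 0.0
finger_force: 0.4
```

```bash
python3 -m pendant '[[[0.002,-0.0098,0],[0,0,0],-1],[[0.002,-0.0098,0],[0,0,0],-1],[[0.002,-0.0098,0],[0,0,0],-1],[[0.002,-0.0098,0],[0,0,0],-1],[[0.002,-0.0098,0],[0,0,0],-1],[[0.002,-0.0098,0],[0,0,0],-1],[[0.002,-0.0098,0],[0,0,0],-1],[[0,0,0],[0,0,0],-1],[[0,0,0],[0,0,0],-1],[[0,0,0],[0,0,0],-1]]'
```

```text
time: 28.45
tool_pos: [544.3, -54.5, 15.8]
tcp_rot: [3.142, 0.0, -2.935]
contact_force: [0.5, 1.2, 0.8]
grip_width: 0.7
finger_force: 0.4
```

```bash
python3 -m pendant '[[[0.002,-0.0098,0],[0,0,0],-1],[[0.002,-0.0098,0],[0,0,0],-1],[[0.002,-0.0098,0],[0,0,0],-1],[[0.002,-0.0098,0],[0,0,0],-1],[[0.002,-0.0098,0],[0,0,0],-1],[[0.002,-0.0098,0],[0,0,0],-1],[[0,0,0],[0,0,0],-1],[[0,0,0],[0,0,0],-1],[[0,0,0],[0,0,0],-1],[[0,0,0],[0,0,0],-1]]'
```

```text
time: 29.28
tool_pos: [544.6, -56.3, 15.8]
tcp_rot: [3.142, 0.0, -2.935]
contact_force: [-0.9, 0.1, 0.3]
grip_width: 0.3
finger_force: 0.4
```

```bash
python3 -m pendant '[[[0.002,-0.0098,0],[0,0,0],-1],[[0.002,-0.0098,0],[0,0,0],-1],[[0.002,-0.0098,0],[0,0,0],-1],[[0.002,-0.0098,0],[0,0,0],-1],[[0.002,-0.0098,0],[0,0,0],-1],[[0.002,-0.0098,0],[0,0,0],-1],[[0.002,-0.0098,0],[0,0,0],-1],[[0,0,0],[0,0,0],-1],[[0,0,0],[0,0,0],-1],[[0,0,0],[0,0,0],-1]]'
```

```text
time: 30.12
tool_pos: [544.6, -57.1, 15.6]
tcp_rot: [3.14, -0.001, -2.935]
contact_force: [-0.4, 6.9, 0.5]
grip_width: 0.7
finger_force: 3.0
```

```bash
python3 -m pendant '[[[0.002,-0.0098,0],[0,0,0],-1],[[0.002,-0.0098,0],[0,0,0],-1],[[0.002,-0.0098,0],[0,0,0],-1],[[0,0,0],[0,0,0],-1],[[0,0,0],[0,0,0],-1],[[0,0,0],[0,0,0],-1],[[0,0,0],[0,0,0],-1],[[0,0,0],[0,0,0],-1],[[0,0,0],[0,0,0],-1],[[0,0,0],[0,0,0],-1]]'
python3 - <<'E'
from h import *
im=bot.capture("scene");im2=bot.capture("top")
cv2.imwrite("pics/m.png",np.hstack([cv2.resize(im[180:220,205:285],None,fx=5,fy=7,interpolation=cv2.INTER_CUBIC),cv2.resize(im2[190:260,280:370],None,fx=4,fy=4,interpolation=cv2.INTER_CUBIC)]))
E
```

```text
time: 30.95
tool_pos: [544.7, -57.2, 15.6]
tcp_rot: [3.139, -0.001, -2.935]
contact_force: [-0.4, 10.0, 1.6]
grip_width: 0.5
finger_force: 4.4
```

View pics/m.png

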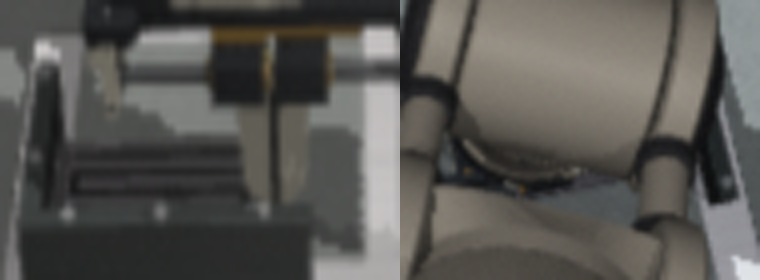

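The left half of the picture shows the tray seated at the side fence and parallel to the far fence. I'll now press along +x as well, using the open fingers at mid-length.

```bash
python3 -m pendant '[[[-0.1,0.48,0],[0,0,0],-1],[[-0.685,-0.144,0],[0,0,0],-1],[[-0.685,-0.144,0],[0,0,0],-1],[[-0.685,-0.144,0],[0,0,0],-0.13],[[0.1356,-0.644,0],[0,0,0],-0.13],[[0.1356,-0.644,0],[0,0,0],-0.13],[[0.1356,-0.644,0],[0,0,0],-0.13],[[0.1356,-0.644,0],[0,0,0],-0.13],[[0.228,0.048,0],[0,0,0],-0.13],[[0.228,0.048,0],[0,0,0],-0.13]]'
python3 - <<'E'
from h import *
a=.2075;R=np.array([[np.cos(a),-np.sin(a)],[np.sin(a),np.cos(a)]]);C=np.array([605.4,-174.2])
print(R.T@(bot.get_obs()["tool_pos"][:2]-C),bot.get_obs()["contact_force"])
E
```

```text
time: 31.88
tool_pos: [510.9, -132.7, 15.8]
tcp_rot: [-3.141, 0.0, -2.937]
contact_force: [-0.7, -0.1, -0.8]
grip_width: 38.6
finger_force: 0.0
[-83.94097776  60.07350239] [-0.67601217 -0.0860372  -0.75716969]
```

```bash
python3 -m pendant '[[[0.0326,0.0069,0],[0,0,0],-0.13],[[0.0326,0.0069,0],[0,0,0],-0.13],[[0.0326,0.0069,0],[0,0,0],-0.13],[[0.0326,0.0069,0],[0,0,0],-0.13],[[0.0098,0.002,0],[0,0,0],-0.13],[[0.0098,0.002,0],[0,0,0],-0.13],[[0.0098,0.002,0],[0,0,0],-0.13],[[0.0098,0.002,0],[0,0,0],-0.13],[[0.0098,0.002,0],[0,0,0],-0.13],[[0,0,0],[0,0,0],-0.13]]'
```

```text
time: 32.72
tool_pos: [515.1, -130.7, 15.6]
tcp_rot: [3.141, -0.001, -2.935]
contact_force: [-3.2, 1.6, 1.7]
grip_width: 40.2
finger_force: 1.6
```

```bash
python3 -m pendant '[[[0.0098,0.002,0],[0,0,0],-0.13],[[0.0098,0.002,0],[0,0,0],-0.13],[[0.0098,0.002,0],[0,0,0],-0.13],[[0.0098,0.002,0],[0,0,0],-0.13],[[0,0,0],[0,0,0],-0.13],[[0,0,0],[0,0,0],-0.13],[[0,0,0],[0,0,0],-0.13],[[0,0,0],[0,0,0],-0.13],[[0,0,0],[0,0,0],-0.13],[[0,0,0],[0,0,0],-0.13]]'
```

```text
time: 33.55
tool_pos: [515.4, -130.6, 15.4]
tcp_rot: [3.14, -0.003, -2.935]
contact_force: [-7.3, 0.1, 2.8]
grip_width: 40.0
finger_force: 3.7
```

```bash
python3 -m pendant '[[[-0.33,-0.07,0],[0,0,0],-0.13],[[0,0,0.9],[0,0,0],-0.13],[[0.136,0.932,0.9],[0,0,-0.97],0.5],[[0.136,0.932,0.9],[0,0,-0.97],1],[[0.136,0.932,0.9],[0,0,-0.97],1],[[0.136,0.932,0],[0,0,-0.97],1],[[0.136,0.932,0],[0,0,-0.97],1],[[0.136,0.932,0],[0,0,-0.97],1],[[0.136,0.932,0],[0,0,-0.97],1],[[0.136,0.932,0],[0,0,-0.97],1]]'
python3 -m pendant '[[[0.136,0.932,0],[0,0,-0.97],1],[[0.136,0.932,0],[0,0,-0.97],1],[[0.136,0.932,0],[0,0,-0.97],1],[[0.136,0.932,0],[0,0,-0.97],1],[[0,0,0],[0,0,-0.97],1],[[0,0,-0.7],[0,0,0],1],[[0,0,-0.7],[0,0,0],1],[[0,0,-0.7],[0,0,0],1],[[0,0,-0.3],[0,0,0],1],[[0,0,0],[0,0,0],1]]'
```

```text
time: 34.38
tool_pos: [541.0, 92.3, 124.3]
tcp_rot: [3.139, 0.002, 2.411]
contact_force: [0.6, -0.3, 0.5]
grip_width: 88.1
finger_force: 0.0
time: 35.22
tool_pos: [555.3, 202.4, 49.7]
tcp_rot: [-3.139, -0.0, 1.835]
contact_force: [-0.6, -0.3, -0.2]
grip_width: 92.0
finger_force: 0.0
```

```bash
python3 -m pendant '[[[0,0,-0.2],[0,0,0],1],[[0,0,-0.2],[0,0,0],1],[[0,0,-0.1],[0,0,0],1],[[0,0,-0.1],[0,0,0],1],[[0,0,-0.1],[0,0,0],1],[[0,0,-0.05],[0,0,0],1],[[0,0,-0.03],[0,0,0],1],[[0,0,0],[0,0,0],1],[[0,0,0],[0,0,0],1],[[0,0,0],[0,0,0],1]]'
```

```text
time: 36.05
tool_pos: [556.2, 202.7, 28.5]
tcp_rot: [3.141, 0.0, 1.835]
contact_force: [-0.4, 0.7, -0.2]
grip_width: 91.8
finger_force: 0.0
```

```bash
python3 -m pendant '[[[0,0,0],[0,0,0],0.6],[[0,0,0],[0,0,0],0.5],[[0,0,0],[0,0,0],0.4],[[0,0,0],[0,0,0],0.3],[[0,0,0],[0,0,0],0.2],[[0,0,0],[0,0,0],0],[[0,0,0],[0,0,0],-0.2],[[0,0,0],[0,0,0],-0.2],[[0,0,0],[0,0,0],-0.2],[[0,0,0],[0,0,0],-0.2]]'
```

```text
time: 36.88
tool_pos: [556.1, 202.7, 28.3]
tcp_rot: [3.142, -0.0, 1.835]
contact_force: [-0.8, -0.2, -0.2]
grip_width: 37.2
finger_force: 0.0
```

```bash
python3 - <<'E'
from h import *
im=bot.capture("scene");cv2.imwrite("pics/n.png",im);o=bot.get_obs()
t=o["tool_pos"]
d=np.array([.966,.26,0])
for off in(-17,0,8,17,25): print(off,[px("scene",t+s*d*19+[0,0,off])[0].round(1) for s in(-1,0,1)])
T3=[np.r_[np.array([558.3,200.7])+np.array([[.9655,-.2603],[.2603,.9655]])@l,45] for l in T]
print("tray top",px("scene",T3).round(0).tolist())
a=cv2.imread("pics/scene0.png",0).astype(int);g=cv2.cvtColor(im,cv2.COLOR_BGR2GRAY).astype(int)
print("now");print("\n".join(" ".join(f"{v//26:x}" for v in r) for r in g[190:242,325:390]))
print("0");print("\n".join(" ".join(f"{v//26:x}" for v in r) for r in a[205:242,325:390]))
E
```

```text
-17 [array([352. , 222.2]), array([353.4, 226.8]), array([354.9, 231.5])]
0 [array([352.7, 217.4]), array([354.1, 222. ]), array([355.6, 226.7])]
8 [array([353. , 215.2]), array([354.5, 219.7]), array([355.9, 224.4])]
17 [array([353.4, 212.6]), array([354.8, 217.1]), array([356.3, 221.8])]
25 [array([353.7, 210.3]), array([355.2, 214.8]), array([356.7, 219.5])]
tray top [[379.0, 225.0], [334.0, 227.0], [330.0, 211.0], [373.0, 209.0]]
now
3 3 3 2 2 1 1 2 2 2 2 2 2 2 2 2 1 1 1 2 2 2 2 1 1 1 1 1 1 1 1 1 1 1 1 1 1 1 1 1 1 1 1 1 1 1 2 3 3 2 2 3 3 2 2 3 3 2 2 3 3 2 2 3 3
3 3 3 2 2 1 1 1 1 1 1 1 1 1 1 1 1 1 1 2 2 2 1 1 1 1 1 1 1 1 1 1 1 1 1 1 1 1 1 1 1 1 1 1 1 1 1 3 3 2 2 3 3 2 2 3 3 2 2 3 3 2 2 3 3
3 3 3 2 2 1 1 1 1 1 1 1 1 1 1 1 1 1 1 1 1 1 2 2 2 1 1 1 1 1 1 1 1 1 1 1 1 1 1 1 1 1 1 1 1 1 1 2 3 2 2 3 3 2 2 3 3 2 2 3 3 2 2 3 3
4 3 3 3 2 2 1 1 1 1 1 1 1 1 1 1 1 1 1 1 1 1 2 2 2 2 1 1 1 1 2 2 2 2 2 2 3 3 3 3 3 2 2 1 1 1 1 2 2 2 2 3 3 2 2 3 3 2 2 3 3 2 2 3 3
4 3 3 3 2 2 1 1 1 1 1 1 1 1 1 1 1 1 1 1 1 1 1 2 2 2 1 1 1 1 2 3 3 3 3 4 4 4 4 4 4 3 2 1 1 1 1 1 2 2 2 3 3 2 2 3 3 2 2 3 3 2 2 3 3
4 3 3 3 
[... 10213 characters left out ...]
 2 2 2 2 2 3 3 4 4 4 4 4 4 4 4 4 4 4 4 4 4 4 4 4 4
3 3 3 3 3 3 3 2 2 2 2 2 2 2 2 2 2 2 2 2 2 2 2 2 2 2 2 2 2 2 2 2 2 2 2 2 2 2 3 3 2 3 3 3 3 4 4 4 4 4 4 4 4 4 4 4 4 4 4 4 4 4 4 4 4
3 3 3 3 3 3 3 3 3 3 3 3 2 2 2 2 2 2 2 2 2 3 3 3 3 3 4 4 4 3 3 3 4 4 4 3 3 3 4 4 4 4 4 4 4 4 4 4 4 4 4 4 4 4 4 4 4 4 4 4 4 4 4 4 4
4 4 4 4 4 4 4 4 4 4 4 4 4 3 3 3 3 3 4 4 4 4 4 4 4 4 4 4 4 4 4 4 4 4 4 4 4 4 4 4 4 4 4 4 4 4 4 4 4 4 4 4 4 4 4 4 4 4 4 4 4 4 4 4 4
4 4 4 4 4 4 4 4 4 4 4 4 4 4 4 4 4 4 4 4 4 4 4 4 4 4 4 4 4 4 4 4 4 4 4 4 4 4 4 4 4 4 4 4 4 4 4 4 4 4 4 4 4 4 4 4 4 4 4 4 4 4 4 4 4
4 4 4 4 4 4 4 4 4 4 4 4 4 4 4 4 4 4 4 4 4 4 4 4 4 4 4 4 4 4 4 4 4 4 4 4 4 4 4 4 4 4 4 4 4 4 4 4 4 4 4 4 4 4 4 4 4 4 4 4 4 4 4 4 4
```

The grasp missed because the tips were still above the tray top at 45 mm. Together with the pushes, this puts the tips about 17–19 mm above the TCP reading. I'll reopen, go lower and grip again.

```bash
python3 -m pendant '[[[0,0,0.05],[0,0,0],1],[[0,0,0],[0,0,0],1],[[0,0,0],[0,0,0],1],[[0,0,0],[0,0,0],1],[[0,0,0],[0,0,0],1],[[0,0,0],[0,0,0],1],[[0,0,-0.15],[0,0,0],1],[[0,0,-0.15],[0,0,0],1],[[0,0,-0.12],[0,0,0],1],[[0,0,-0.08],[0,0,0],1]]'
python3 -m pendant '[[[0,0,0],[0,0,0],0.7],[[0,0,0],[0,0,0],0.6],[[0,0,0],[0,0,0],0.5],[[0,0,0],[0,0,0],0.45],[[0,0,0],[0,0,0],0.4],[[0,0,0],[0,0,0],0.35],[[0,0,0],[0,0,0],0.3],[[0,0,0],[0,0,0],0.3],[[0,0,0],[0,0,0],0.3],[[0,0,0],[0,0,0],0.3]]'
```

```text
time: 37.77
tool_pos: [555.7, 202.6, 14.0]
tcp_rot: [-3.141, -0.0, 1.835]
contact_force: [0.4, -0.4, 0.1]
grip_width: 91.5
finger_force: 0.0
time: 38.6
tool_pos: [556.4, 202.7, 15.1]
tcp_rot: [3.141, -0.0, 1.835]
contact_force: [0.7, 0.0, 0.7]
grip_width: 68.0
finger_force: 30.0
```

```bash
python3 -m pendant '[[[0,0,0.5],[0,0,0],0.3],[[0,0,0.75],[0,0,0],0.3],[[0,0,0.75],[0,0,-0.47],0.3],[[-0.064,-0.876,0],[0,0,0],0.3],[[-0.064,-0.876,0],[0,0,0],0.3],[[-0.064,-0.876,0],[0,0,0],0.3],[[-0.064,-0.876,0],[0,0,0],0.3],[[-0.064,-0.876,0],[0,0,0],0.3],[[-0.064,-0.876,0],[0,0,0],0.3],[[-0.064,-0.876,0],[0,0,0],0.3]]'
python3 -m pendant '[[[-0.064,-0.876,0],[0,0,0],0.3],[[-0.064,-0.876,0],[0,0,0],0.3],[[-0.064,-0.876,0],[0,0,0],0.3],[[-0.064,-0.876,0],[0,0,0],0.3],[[-0.064,-0.876,0],[0,0,0],0.3],[[0,0,-0.6],[0,0,0],0.3],[[0,0,-0.5],[0,0,0],0.3],[[0,0,-0.3],[0,0,0],0.3],[[0,0,-0.1],[0,0,0],0.3],[[0,0,0],[0,0,0],0.3]]'
```

```text
time: 39.43
tool_pos: [541.8, 17.6, 74.5]
tcp_rot: [-3.14, -0.0, 1.779]
contact_force: [-0.1, 0.2, -0.9]
grip_width: 67.9
finger_force: 30.0
time: 40.27
tool_pos: [532.4, -112.2, 29.0]
tcp_rot: [-3.14, -0.001, 1.779]
contact_force: [0.5, -0.2, -1.2]
grip_width: 67.7
finger_force: 30.0
```

```bash
python3 -m pendant '[[[0,0,-0.03],[0,0,0],0.3],[[0,0,-0.03],[0,0,0],0.3],[[0,0,-0.03],[0,0,0],0.3],[[0,0,-0.03],[0,0,0],0.3],[[0,0,-0.03],[0,0,0],0.3],[[0,0,-0.03],[0,0,0],0.3],[[0,0,-0.03],[0,0,0],0.3],[[0,0,-0.02],[0,0,0],0.3],[[0,0,0],[0,0,0],0.3],[[0,0,0],[0,0,0],0.3]]'
```

```text
time: 41.1
tool_pos: [533.1, -112.7, 22.9]
tcp_rot: [-3.142, -0.0, 1.779]
contact_force: [0.1, -0.3, -0.8]
grip_width: 67.7
finger_force: 30.0
```

```bash
python3 -m pendant '[[[0,0,-0.02],[0,0,0],0.3],[[0,0,-0.02],[0,0,0],0.3],[[0,0,-0.01],[0,0,0],0.3],[[0,0,-0.01],[0,0,0],0.3],[[0,0,-0.01],[0,0,0],0.3],[[0,0,-0.01],[0,0,0],0.3],[[0,0,-0.01],[0,0,0],0.3],[[0,0,0],[0,0,0],0.3],[[0,0,0],[0,0,0],0.3],[[0,0,0],[0,0,0],0.3]]'
```

```text
time: 41.93
tool_pos: [533.1, -112.7, 20.2]
tcp_rot: [3.141, 0.0, 1.779]
contact_force: [-0.3, 0.0, -1.6]
grip_width: 67.8
finger_force: 30.0
```

```bash
python3 -m pendant '[[[0,0,-0.01],[0,0,0],0.3],[[0,0,-0.01],[0,0,0],0.3],[[0,0,-0.01],[0,0,0],0.3],[[0,0,-0.01],[0,0,0],0.3],[[0,0,-0.01],[0,0,0],0.3],[[0,0,0],[0,0,0],0.3],[[0,0,0],[0,0,0],0.3],[[0,0,0],[0,0,0],0.3],[[0,0,0],[0,0,0],0.3],[[0,0,0],[0,0,0],0.3]]'
```

```text
time: 42.77
tool_pos: [533.2, -112.7, 20.0]
tcp_rot: [3.141, 0.0, 1.779]
contact_force: [-4.3, 0.8, 11.1]
grip_width: 67.6
finger_force: 30.0
```

```bash
python3 -m pendant '[[[0,0,0.03],[0,0,0],0.3],[[0,0,0],[0,0,0],0.3],[[0,0,0],[0,0,0],0.5],[[0,0,0],[0,0,0],0.57],[[0,0,0],[0,0,0],0.57],[[0,0,0],[0,0,0],0.57],[[0,0,0.1],[0,0,0],0.57],[[0,0,0.3],[0,0,0],0.57],[[0,0,0.6],[0,0,0],0.57],[[0,0,0.6],[0,0,0],0.57]]'
python3 - <<'E'
from h import *
im=bot.capture("scene");cv2.imwrite("pics/q.png",im)
E
```

```text
time: 43.6
tool_pos: [532.7, -112.6, 68.4]
tcp_rot: [-3.141, -0.001, 1.779]
contact_force: [-0.3, -0.5, -0.2]
grip_width: 72.1
finger_force: 0.0
```

```bash
python3 -m pendant '[[[-0.61,-0.128,0],[0,0,0],-1],[[-0.61,-0.128,0],[0,0,0],-1],[[-0.61,-0.128,0],[0,0,0],-1],[[0,0,0],[0,0,0],-1],[[0,0,-0.7],[0,0,0],-1],[[0,0,-0.5],[0,0,0],-1],[[0,0,-0.3],[0,0,0],-1],[[0.0978,0.0206,0],[0,0,0],-1],[[0.0978,0.0206,0],[0,0,0],-1],[[0.0978,0.0206,0],[0,0,0],-1]]'
python3 - <<'E'
from h import *
a=.2075;R=np.array([[np.cos(a),-np.sin(a)],[np.sin(a),np.cos(a)]]);C=np.array([602.9,-171.7])
print(R.T@(bot.get_obs()["tool_pos"][:2]-C),bot.get_obs()["contact_force"])
E
```

```text
time: 44.48
tool_pos: [488.1, -122.5, 23.3]
tcp_rot: [3.14, 0.001, 1.779]
contact_force: [0.2, -0.0, -0.6]
grip_width: 10.0
finger_force: 0.2
[-102.20315918   71.83824702] [ 0.20966741 -0.04955007 -0.59534933]
```

```bash
python3 -m pendant '[[[0.0815,0.0172,0],[0,0,0],-1],[[0.0815,0.0172,0],[0,0,0],-1],[[0.0815,0.0172,0],[0,0,0],-1],[[0.0815,0.0172,0],[0,0,0],-1],[[0.0815,0.0172,0],[0,0,0],-1],[[0.0815,0.0172,0],[0,0,0],-1],[[0.0815,0.0172,0],[0,0,0],-1],[[0.0326,0.0069,0],[0,0,0],-1],[[0.0326,0.0069,0],[0,0,0],-1],[[0.0326,0.0069,0],[0,0,0],-1]]'
```

```text
time: 45.32
tool_pos: [501.2, -119.0, 22.4]
tcp_rot: [-3.129, -0.002, 1.78]
contact_force: [-24.4, -12.0, 16.5]
grip_width: 0.1
finger_force: 14.2
```

```bash
python3 -m pendant '[[[-0.0815,-0.0172,0],[0,0,0],-1],[[-0.0815,-0.0172,0],[0,0,0],-1],[[-0.0815,-0.0172,0],[0,0,0],-1],[[-0.0815,-0.0172,0],[0,0,0],-1],[[-0.0815,-0.0172,0],[0,0,0],-1],[[0,0,0],[0,0,0],-1],[[0,0,0],[0,0,0],-1],[[0,0,0],[0,0,0],-1],[[0,0,0],[0,0,0],-1],[[0,0,0],[0,0,0],-1]]'
python3 - <<'E'
from h import *
im=bot.capture("scene");cv2.imwrite("pics/r.png",im);g=cv2.cvtColor(im,cv2.COLOR_BGR2GRAY)
q=cv2.cvtColor(cv2.imread("pics/q.png"),cv2.COLOR_BGR2GRAY)
a=.2075;R=np.array([[np.cos(a),-np.sin(a)],[np.sin(a),np.cos(a)]]);C=np.array([605.4,-174.2])
print(bot.get_obs()["contact_force"])
for nm,x in(("flush",-34),("placed",-56)):
  print(nm,[px("scene",np.r_[C+R@[x+i,y],50])[0].round(1).tolist() for i in(-34,34) for y in(0,12,120,132)])
for c in(225,255,260,264): print(c,"\n",q[180:212,c],"\n",g[180:212,c])
for r in(198,):print(q[r,208:272],"\n",g[r,208:272])
E
```

```text
time: 46.15
tool_pos: [495.0, -120.7, 22.6]
tcp_rot: [3.141, 0.0, 1.779]
contact_force: [0.0, -0.5, 0.2]
grip_width: 0.5
finger_force: 0.0
[ 0.40831958  0.23482436 -0.64069942]
flush [[215.4, 195.1], [219.7, 195.0], [258.0, 194.6], [262.3, 194.5], [212.7, 210.3], [217.1, 210.3], [257.3, 209.8], [261.7, 209.8]]
placed [[216.3, 190.4], [220.5, 190.4], [258.2, 190.0], [262.4, 189.9], [213.6, 205.2], [218.0, 205.2], [257.5, 204.8], [261.9, 204.7]]
225 
 [94 62 49 71 87 91 87 80 78 79 77 64 45 47 54 35 43 34 39 54 38 44 46 35
 56 61 54 51 50 45 41 41] 
 [33 25 28 49 85 95 93 90 88 87 86 80 76 57 42 58 53 57 57 57 56 54 41 44
 31 37 45 29 45 56 62 63]
255 
 [132 130 131 137 172 163 136 127 128 126 117  91  54  78  72  62  78  56
  65  68  53  78  62  59  80  74  64  60  62  77  63  61] 
 [131 130 132 137 172 163 136 127 126 115 112 110 100  62  48  50  74  82
  83  82  81  72  51  45  45  54  80  83  83  81  63  61]
260 
 [126 108  68  70 143 157 135 131 129 127 102  88  84  84  84  86  86  85
  85  85  86  87  87  87  86  74  64  61  61  60  60  60] 
 [126 108  69  70 142 157 134 131 127 
[... 187 characters left out ...]
13 113 112 112 113 113 112 109  73  60  61] 
 [128 105  56  57 136 152 136 131 129 117 112 112 115 112 111 111 111 111
 112 112 111 113 114 114 113 113 114 113 109  74  60  61]
[ 79  87  97  53  41  57  61  35  26  50 111 111 115 100  93  61  40  39
  46  62  63  57  43  44  53  63  64  64  68  77  78  78  79  78  78  75
  68  68  68  67  68  68  68  68  68  66  65  65  65  60  44  64  85  87
  93 113 129 131 131 130 130 130 129 129] 
 [ 79  87  99  74  63  62  56  29  24  50 107  77  59  57  57  56  56  57
  57  57  57  57  57  57  57  58  58  57  57  58  57  58  58  63  77  82
  82  82  83  82  82  82  82  83  83  83  83  83  83  83  83  83  83  84
  86  97 112 115 115 114 117 126 128 126]
```

```bash
python3 - <<'E'
from h import *
for f in("q","r"):
  g=cv2.cvtColor(cv2.imread(f"pics/{f}.png"),cv2.COLOR_BGR2GRAY)
  print(f);print("\n".join(f"{185+i} "+"".join("0123456789abcdef"[min(15,v//10)] for v in r) for i,r in enumerate(g[185:216,205:275])))
E
```

```text
q
185 9999999bccbbbbbbba9998999999999999999999999babceffffffffffffeeeeeeefff
186 8888788bccccccccb9888888889aa9999999889aaaabbbbddddddddddddddddddddddd
187 7777788bbbbbcccba887887788889a999999999bccccccccccccccdddddddddcdddddd
188 77777889999abccb98777777777789999999988cccccccccccccccccccdddddcdcdddd
189 777778987766bccb9877777777779b999999988ccccccccccccccccccccdcddcdddddd
190 777788a77755bccb877777788778bc999999988bbbbbbbbbbbbbbaaaabcccccccddddd
191 777788b65545bcca766666689866899999999889999999999999888899bcdddddddddc
192 777788b644349bba865544567544568999999986555555555555556889acdddddddddd
193 7777889533338bb97655445775445799999999976777777777777458889cdddddddddd
194 7777899533337bb86655568886568999999999987777777777776458889cddcccddddd
195 88888a7434337bb86653345554446678787788765555566666666678889cccccdddddd
196 78888a6445336bb76652458885568888888888877777777777777888889ccccccddddc
197 77778a5446325bb9985234565445666676766665555555555555556889bcddddccdccd
198 7777895456325bbba96434665445666677777776666666666666646889bcdddddccddd
199 87789954463259aaa965568865688888999998887778
[... 2853 characters left out ...]
666568888abbbbbbbbbbbbbbc
207 877b86664334443333222223333333333444455555556665458888abbbbbbbbbbbbbbb
208 878b76664344465554444444444444455544577777778887558888aaaaaaaabbbbbbbb
209 878a7666445569755555555555656679a7656766677777665789ba777777779bbbbbbb
210 789966665666aca6666666666666667ac8656555566666665667aa666666668bbbbbbb
211 88a866666666798666666666666666678655555555666666666677666566668bbbbbbb
212 88b755555554555444444444444444444444444444444444444454444444568bbbbbbb
213 88b844444444444444444444443434444444444444444444444444444444458bbbbbbb
214 89b843333333333333334343344434444444444444444444444444444444458bbbbbbb
215 8ab843333333333333333344444444444444444444444444444444444444458bbbbbbb
```

The upper tray has tipped: its front face shows at rows 196–201 and its top is foreshortened. The closing finger came down on its overhang. I'll lift clear and work out the tilt.

```bash
python3 -m pendant '[[[-0.16,-0.034,0.5],[0,0,0],-1],[[0,0,1],[0,0,0],-1],[[0,0,0.5],[0,0,0],-1],[[0.8155,0.172,0],[0,0,0],-1],[[0.8155,0.172,0],[0,0,0],-1],[[0,0,0],[0,0,0],-1],[[0,0,0],[0,0,0],-1],[[0,0,0],[0,0,0],-1],[[0,0,0],[0,0,0],-1],[[0,0,0],[0,0,0],-1]]'
python3 - <<'E'
from h import *
a=.2075;R=np.array([[np.cos(a),-np.sin(a)],[np.sin(a),np.cos(a)]]);C=np.array([605.4,-174.2])
Ct=np.array([602.9,-171.7]);print(R.T@(bot.get_obs()["tool_pos"][:2]-Ct),bot.get_obs()["tool_pos"][2])
for th in(15,20,25,30,35,40):
  t=np.radians(th);xr=-68-15/np.tan(t)
  P=lambda s,h:(xr+s*np.cos(t)-h*np.sin(t),20+s*np.sin(t)+h*np.cos(t))
  print(th,round(xr),[(n,[round(float(v),1) for v in px("scene",np.r_[C+R@[P(s,h)[0],70],P(s,h)[1]])[0]]) for n,s,h in(("reartop",0,15),("fronttop",68,15),("frontbot",68,0))],P(68,15))
im=bot.capture("scene");cv2.imwrite("pics/s.png",im)
g=cv2.cvtColor(im,cv2.COLOR_BGR2GRAY)
print("\n".join(f"{185+i} "+"".join("0123456789abcdef"[min(15,v//10)] for v in r) for i,r in enumerate(g[185:216,205:275])))
E
```

```text
time: 47.03
tool_pos: [538.1, -111.5, 82.5]
tcp_rot: [-3.141, -0.0, 1.778]
contact_force: [0.4, 0.3, -0.5]
grip_width: 0.4
finger_force: 0.0
[-51.05149217  72.23667241] 82.45552300857923
15 -124 [('reartop', [241.9, 186.8]), ('fronttop', [240.1, 195.5]), ('frontbot', [240.3, 200.4])] (np.float64(-62.18009160241433), np.float64(52.08858246130743))
20 -109 [('reartop', [241.6, 189.6]), ('fronttop', [239.7, 196.5]), ('frontbot', [239.9, 201.6])] (np.float64(-50.4433652282626), np.float64(57.352759057934094))
25 -100 [('reartop', [241.4, 191.3]), ('fronttop', [239.4, 196.3]), ('frontbot', [239.6, 201.6])] (np.float64(-44.87794821526169), np.float64(62.33265860391731))
30 -94 [('reartop', [241.3, 192.5]), ('fronttop', [239.3, 195.4]), ('frontbot', [239.4, 200.9])] (np.float64(-42.591034656191326), np.float64(66.99038105676658))
35 -89 [('reartop', [241.3, 193.4]), ('fronttop', [239.2, 194.2]), ('frontbot', [239.2, 199.7])] (np.float64(-42.32352763474598), np.float64(71.29047833620601))
40 -86 [('reartop', [241.2, 194.2]), ('fronttop', [239.1, 192.8]), ('frontbot', [239.1, 198.3])] (np.flo
[... 1681 characters left out ...]
666567888abbbbbbbbbbbbbbb
207 777b64333467553344432344455555555555555555556665458888abbbbbbbbbbbbbbb
208 778b64442467555687744577777788888877777777778877558888aaaaaaabbbbbbbbb
209 7789543333775665666545677777888bb9877777777667665789ba777777779bbbbbbb
210 7899533333456764444444445555668bc9766666666656665667aa666666669bbbbbbb
211 78a743333334555444444444444466688766666555666666666677666666668bbbbbbb
212 88b743333333343333333333333444444444444444444444444455444445568bbbbbbb
213 88b843333333333333333333333344444444444444444444444444444444458bbbbbbb
214 89b843333333333333333333444444444444444444444444444444444444458bbbbbbb
215 8ab843333333333333333333344444444444444444444444444444444444458bbbbbbb
```

```bash
python3 -m pendant '[[[0,0,-0.9],[0,0,0],-1],[[0.052,0.011,-0.12],[0,0,0],-1],[[0.052,0.011,-0.1],[0,0,0],-1],[[0.052,0.011,-0.08],[0,0,0],-1],[[0.052,0.011,-0.08],[0,0,0],-1],[[0.052,0.011,-0.08],[0,0,0],-1],[[0.052,0.011,-0.08],[0,0,0],-1],[[0.052,0.011,-0.08],[0,0,0],-1],[[0.052,0.011,-0.06],[0,0,0],-1],[[0,0,0],[0,0,0],-1]]'
python3 - <<'E'
from h import *
im=bot.capture("scene");cv2.imwrite("pics/t.png",im);print(bot.get_obs()["contact_force"])
g=cv2.cvtColor(im,cv2.COLOR_BGR2GRAY)
print("\n".join(f"{185+i} "+"".join("0123456789abcdef"[min(15,v//10)] for v in r) for i,r in enumerate(g[185:214,205:275])))
E
```

```text
time: 47.92
tool_pos: [551.6, -108.6, 34.9]
tcp_rot: [-3.141, -0.0, 1.779]
contact_force: [-0.2, -0.7, 0.0]
grip_width: 0.0
finger_force: 0.0
[-0.31755915  0.26627678  0.20223279]
185 8877788bfccfccfcb6443333333333434333333333333336cfffffffffffeeeeeeefff
186 7777788bdcceccdca5344333333333443333333333433336bddddddddddddddddddddd
187 77778bbbcbbccccb94345433343333443333333334553348ccccccccdddddddcdddddd
188 8889bcba999acccb7433443344434433333334433344335acccccaabcccddddccddddd
189 8bbbcaa87766bccb74333334654334443333345433333459aaaaa99aaabcddccdddddd
190 8ca998b77755bccb53332323433233333323333333333346777666799aacccccdddddd
191 9c9889f85545bcca522222222222222222222222222223477776645899acddddddddcc
192 bc8889d644349bba532223333232223333333333333334688876645889acdddddddddd
193 c988899533338bb9765556656555556677777777777778865555556889acdddddddddd
194 c9888a9533337bb878888888888899899999999999999aa87777778889acddccccdddd
195 dc988a7433337bb8789999aa99a99a999999999a99999aa86666656889acccccdddddd
196 cccb9a6433226bb767997789999999999999999998778aa86676646889accccccddddd
197 99998a5433225ba7
[... 554 characters left out ...]
66666666666679bbbbbbbbccc
205 778a8664422444455555555555555555555555566666666666666666679bbbbbbbbbcc
206 778c866532344534555555555555555555555566666666665666666667abbbbbbbbbbc
207 777b866422344434445555555555555555555676666677765566665699abbbbbbbbbbc
208 778b7654224456544444444444455555555578888888888755888767aaaaabbbbbbbbc
209 7789765423445985445555544445556677666666666666665789ba667777779bbbbbbc
210 7899664433447cb6555555444445555677655555556656655667aa666666669bbbbbbc
211 88a764333334576444444444434444445655555555666666666677666666668bbbbccd
212 88b743333333344333333333333333334444444444444444444444444444568bbccddd
213 88b743333333333333333333333333334444434444444444444444444444458bbbcddd
```

```bash
python3 -m pendant '[[[0,0,-0.03],[0,0,0],-1],[[0,0,-0.02],[0,0,0],-1],[[0,0,-0.02],[0,0,0],-1],[[0,0,-0.01],[0,0,0],-1],[[0,0,-0.01],[0,0,0],-1],[[0,0,-0.01],[0,0,0],-1],[[0,0,-0.01],[0,0,0],-1],[[0,0,0],[0,0,0],-1],[[0,0,0],[0,0,0],-1],[[0,0,0],[0,0,0],-1]]'
```

```text
time: 48.8
tool_pos: [551.4, -108.8, 33.0]
tcp_rot: [3.141, 0.0, 1.779]
contact_force: [-3.3, 0.6, 9.6]
grip_width: 0.2
finger_force: 4.6
```

```bash
python3 -m pendant '[[[0.049,0.0103,0.01],[0,0,0],-1],[[0.049,0.0103,0],[0,0,0],-1],[[0.049,0.0103,0],[0,0,0],-1],[[0.049,0.0103,0],[0,0,0],-1],[[0.049,0.0103,0],[0,0,0],-1],[[0.049,0.0103,0],[0,0,0],-1],[[0.049,0.0103,0],[0,0,0],-1],[[0.049,0.0103,0],[0,0,0],-1],[[0.049,0.0103,0],[0,0,0],-1],[[0,0,0],[0,0,0],-1]]'
python3 - <<'E'
from h import *
im=bot.capture("scene");print(bot.get_obs()["contact_force"])
g=cv2.cvtColor(im,cv2.COLOR_BGR2GRAY)
print("\n".join(f"{185+i} "+"".join("0123456789abcdef"[min(15,v//10)] for v in r) for i,r in enumerate(g[185:214,245:275])))
E
```

```text
time: 49.63
tool_pos: [564.1, -106.3, 33.0]
tcp_rot: [-3.141, 0.0, 1.779]
contact_force: [-4.7, -0.5, 7.9]
grip_width: 0.3
finger_force: 4.4
[-5.32271789 -0.48697205  7.72866065]
185 33467536cfffffffffffeeeeeeefff
186 33467756bddddddddddddddddddddd
187 33445667bcccccdddddddddcdddddd
188 33333457ccccccddcdddddcddddddd
189 33333347ccccccddcccdddccdddddd
190 34433348ccccccccccccccccdddddd
191 3454346abbbbaaaaaabcdddddddddc
192 334334699aa9999999bcdddddddddd
193 333333466655556899acdddddddddd
194 333333577777755889acddcccddddd
195 222233577777645889acccccdddddd
196 334446766666656889accccdcddddd
197 888899987777778889acddddcccdcc
198 9999aa965555556888acdddddccddd
199 99999aa766666468889cdddddccddd
200 98668aa888887468889ccccddddddd
201 97557aa655555578889ccccddddddd
202 98769aa87777788888abbccdddcccc
203 9987aaa76666668889abbbcdddccdd
204 9999aaa76556667889abbbcddcccdd
205 999999988888888899abbbbccccddd
206 888888888888887788abbbbbbbccdd
207 6666666666666666679bbbbbbbbccd
208 6666666666667666679aabbbbbbbcc
209 555555566779ba656677779bbbbbbc
210 555555556667aa665666668bbbbbbc
211 55666666666677666666668bbbbbbc
212 44444444444445444444568bbbbbbc
213 44444444444444444444458bbbbbcc
```

```bash
python3 -m pendant '[[[0.0388,-0.0225,0],[0,0,0],-1],[[0.0388,-0.0225,0],[0,0,0],-1],[[0.0388,-0.0225,0],[0,0,0],-1],[[0.0388,-0.0225,0],[0,0,0],-1],[[0.0388,-0.0225,0],[0,0,0],-1],[[0.0388,-0.0225,0],[0,0,0],-1],[[0.0388,-0.0225,0],[0,0,0],-1],[[0.0388,-0.0225,0],[0,0,0],-1],[[0.0388,-0.0225,0],[0,0,0],-1],[[0.0388,-0.0225,0],[0,0,0],-1]]'
python3 - <<'E'
from h import *
im=bot.capture("scene");print(bot.get_obs()["contact_force"])
g=cv2.cvtColor(im,cv2.COLOR_BGR2GRAY)
print("\n".join(f"{188+i} "+"".join("0123456789abcdef"[min(15,v//10)] for v in r) for i,r in enumerate(g[188:212,210:275])))
E
```

```text
time: 50.52
tool_pos: [575.3, -112.0, 33.0]
tcp_rot: [-3.14, -0.001, 1.779]
contact_force: [-6.0, 3.4, 10.4]
grip_width: 0.4
finger_force: 4.9
[-5.23743271  2.29961939  9.04053665]
188 8afeeeffffb44334685222222222223334667647ccccccccccdcddddddddddddd
189 8cc988afffb43344454333333333333334567757cccccccccddccddddcddddddd
190 9b87756dca643333343343333333333333344567cccccccccccccccccccdddddd
191 9b65544964433333333334333333333333333347cccccccdccdccccdddddddddd
192 9b64433543344333333333433333333333333359ccccccddccddddddddddddddd
193 995333233345443334333433333333334554348bcccccccccccdddddddddddddd
194 a95333233345433333343333333333333443358aaaaaaaaacccccddddcccddddd
195 a743332333444456433333333333454333333457666667789a9acddccccdddddd
196 a643322233333344333333333333343333333467766655468989cddccddcddddd
197 a543322222222222222222222222222222223588887777458889cddddddccdddc
198 9544322322222222222222222222222223334665555555468889ccddddddccddd
199 953332354333333444444444444444544556798777777788899accddddddccddd
200 7443323788888888888888888888888888899a8777777778888acccdddddddddd
201 76543247999999a999a99a999a99999aa99aaa8555555558888bcdddddddddddd
202 7775224799998999999999999999999997789a9777777558888bcddddcdddcccc
203 555422568986579999999999999999998557aa8656665458888bcccdddddddcdd
204 544422567985569999999999999999998657aa9767665568888abbcccdddccddd
205 43332356799878999999999999999999987aabb888877788888abbbccddddcddd
206 43332356799989999999999999999999998aaa9655555578888bbbbcdddddccdd
207 43322456689889999999999999999999999aaa9887666788888abbbbcdcdddddd
208 443224556777677777777777777766799998888888888889998aaabbbcccddddd
209 44322355775555555555555445897666666666666666789ba767777789bccdddd
210 3333346aca6666544444554346aa7555555555555555667aa666666679bbcdddd
211 3333446798666654444565434577655555555666666666677666666668bbbcddd
```

```bash
python3 -m pendant '[[[0,0,0.5],[0,0,0],-1],[[0,0,1],[0,0,0],-1],[[-0.414,0.889,0.5],[0,0,0],-1],[[-0.414,0.889,0],[0,0,0],-1],[[-0.414,0.889,0],[0,0,0],-1],[[0,0,-0.9],[0,0,0],-1],[[0,0,-0.9],[0,0,0],-1],[[0,0,-0.5],[0,0,0],-1],[[0.0206,-0.0979,0],[0,0,0],-1],[[0.0206,-0.0979,0],[0,0,0],-1]]'
python3 - <<'E'
from h import *
a=.2075;R=np.array([[np.cos(a),-np.sin(a)],[np.sin(a),np.cos(a)]]);C=np.array([602.9,-171.7])
print(R.T@(bot.get_obs()["tool_pos"][:2]-C))
E
```

```text
time: 51.4
tool_pos: [540.0, -38.6, 22.9]
tcp_rot: [-3.14, -0.001, 1.779]
contact_force: [0.2, 0.8, -0.4]
grip_width: 0.3
finger_force: 0.0
[-34.18363347 143.17057863]
```

```bash
python3 -m pendant '[[[0.0069,-0.0326,0],[0,0,0],-1],[[0.0069,-0.0326,0],[0,0,0],-1],[[0.0069,-0.0326,0],[0,0,0],-1],[[0.0069,-0.0326,0],[0,0,0],-1],[[0.0069,-0.0326,0],[0,0,0],-1],[[0.0069,-0.0326,0],[0,0,0],-1],[[0.0069,-0.0326,0],[0,0,0],-1],[[0.0069,-0.0326,0],[0,0,0],-1],[[0.0034,-0.0163,0],[0,0,0],-1],[[0,0,0],[0,0,0],-1]]'
```

```text
time: 52.23
tool_pos: [542.0, -46.9, 23.3]
tcp_rot: [3.142, -0.0, 1.778]
contact_force: [0.2, 0.5, 0.5]
grip_width: 0.1
finger_force: 0.4
```

```bash
python3 -m pendant '[[[0.0034,-0.0163,0],[0,0,0],-1],[[0.0034,-0.0163,0],[0,0,0],-1],[[0.0034,-0.0163,0],[0,0,0],-1],[[0.0034,-0.0163,0],[0,0,0],-1],[[0.0034,-0.0163,0],[0,0,0],-1],[[0.0034,-0.0163,0],[0,0,0],-1],[[0,0,0],[0,0,0],-1],[[0,0,0],[0,0,0],-1],[[0,0,0],[0,0,0],-1],[[0,0,0],[0,0,0],-1]]'
```

```text
time: 53.07
tool_pos: [542.7, -49.9, 23.2]
tcp_rot: [3.141, 0.0, 1.779]
contact_force: [0.2, 0.1, 1.1]
grip_width: 0.5
finger_force: 0.3
```

```bash
python3 -m pendant '[[[0.0034,-0.0163,0],[0,0,0],-1],[[0.0034,-0.0163,0],[0,0,0],-1],[[0.0034,-0.0163,0],[0,0,0],-1],[[0.0034,-0.0163,0],[0,0,0],-1],[[0.0034,-0.0163,0],[0,0,0],-1],[[0.0034,-0.0163,0],[0,0,0],-1],[[0.0034,-0.0163,0],[0,0,0],-1],[[0,0,0],[0,0,0],-1],[[0,0,0],[0,0,0],-1],[[0,0,0],[0,0,0],-1]]'
```

```text
time: 53.9
tool_pos: [542.3, -51.1, 23.2]
tcp_rot: [-3.14, -0.003, 1.778]
contact_force: [-2.2, 11.4, 5.0]
grip_width: 0.5
finger_force: 5.7
```

```bash
python3 -m pendant '[[[-0.103,0.49,0],[0,0,0],-1],[[-0.783,-0.165,0],[0,0,0],-1],[[-0.783,-0.165,0],[0,0,0],-1],[[-0.783,-0.165,0],[0,0,0],-1],[[0.139,-0.66,0],[0,0,0],-1],[[0.139,-0.66,0],[0,0,0],-1],[[0.139,-0.66,0],[0,0,0],-1],[[0.139,-0.66,0],[0,0,0],-1],[[0.1305,0.0275,0],[0,0,0],-1],[[0.1305,0.0275,0],[0,0,0],-1]]'
python3 - <<'E'
from h import *
a=.2075;R=np.array([[np.cos(a),-np.sin(a)],[np.sin(a),np.cos(a)]]);C=np.array([602.9,-171.7])
print(R.T@(bot.get_obs()["tool_pos"][:2]-C))
im=bot.capture("scene");cv2.imwrite("pics/v.png",im)
g=cv2.cvtColor(im,cv2.COLOR_BGR2GRAY)
print("\n".join(f"{188+i} "+"".join("0123456789abcdef"[min(15,v//10)] for v in r) for i,r in enumerate(g[188:214,210:275])))
E
```

```text
time: 54.73
tool_pos: [494.6, -132.0, 23.2]
tcp_rot: [3.141, 0.0, 1.777]
contact_force: [-0.1, 0.2, 0.1]
grip_width: 0.8
finger_force: 0.0
[-97.81295698  61.18646926]
188 889999abccb99868999999999999999999889abcccccccccccccccdddcccddddd
189 8987666bccb9998999999999999999999999aabbbbbbbbbbbbbbbbcccccdddddd
190 8a87755bccb999999999999999999999999aaabababbbbbbbbbbbbbbbbccdddcd
191 8b85545bccb888888888888888888777899ababbbbabbbbbbbbbbbbbbbccdddcc
192 8b744349bba8888777777777777789999aabbaabbbbbbbbbbbbbbbbbbbbcddddd
193 89643338bb98887888777788666679bbaaaaaaaaaaaaaabbbbbbbbbbbbbcddddd
194 a95433369a999989866668985557889988888888889889999abbbbbbbbbccdddd
195 a8543336997666665434456533355556666666666666668889bbbbbbbbbcddddd
196 a7433236999877776444577743466666666666655555458888abbbbbbbbcdddcc
197 b7433236998777777444568744577777787778777777458888bbbbbbcccccdcdc
198 95433258974555554333456533455555555555555554468888abbbbcdddcccddd
199 95333356643555555555567545777777777777777777788888abbbbcdcccccddd
200 74443356532444444444445334566666777777777777788999abbbbcccccccddd
201 7654335654444444344
[... 186 characters left out ...]

204 5444366533555555544444444434456666666667776568888aabbbbbbbccccccc
205 6665466633455555555555555545887777788888888788888abbbbbbbbbcccccc
206 6665689854555555555444444444555555555555555678887abbbbbbbbbbbbbbc
207 6665799999999999999999998888988877777887888778888abbbbbbbbbbbbbbb
208 66659999a9999999aaaaaaaa99999a9988888888888888888aaaaaaaabbbbbbbb
209 66646777a866677777777777779b8766666666666666789ba777777779bbbbbbb
210 6666667aca6666666666665657ab8655556565555556667aa666666669bbbbbbb
211 6666666798666666666655555677655555555666656666677666666668bbbbbbb
212 5555554555444444444444444444444444444444444444454444444568bbbbbbb
213 4444444444343444444444444444444444444444444444444444444458bbbbbbb
```

```bash
python3 -m pendant '[[[0.0326,0.0069,0],[0,0,0],-1],[[0.0326,0.0069,0],[0,0,0],-1],[[0.0326,0.0069,0],[0,0,0],-1],[[0.0326,0.0069,0],[0,0,0],-1],[[0.0326,0.0069,0],[0,0,0],-1],[[0.0326,0.0069,0],[0,0,0],-1],[[0.0326,0.0069,0],[0,0,0],-1],[[0.0326,0.0069,0],[0,0,0],-1],[[0.0163,0.0034,0],[0,0,0],-1],[[0,0,0],[0,0,0],-1]]'
```

```text
time: 55.62
tool_pos: [502.7, -129.2, 23.2]
tcp_rot: [3.141, 0.0, 1.779]
contact_force: [0.5, -0.1, -0.1]
grip_width: 0.4
finger_force: 0.0
```

```bash
python3 -m pendant '[[[0.0163,0.0034,0],[0,0,0],-1],[[0.0163,0.0034,0],[0,0,0],-1],[[0.0163,0.0034,0],[0,0,0],-1],[[0.0163,0.0034,0],[0,0,0],-1],[[0.0163,0.0034,0],[0,0,0],-1],[[0.0163,0.0034,0],[0,0,0],-1],[[0.0163,0.0034,0],[0,0,0],-1],[[0,0,0],[0,0,0],-1],[[0,0,0],[0,0,0],-1],[[0,0,0],[0,0,0],-1]]'
```

```text
time: 56.45
tool_pos: [506.1, -128.5, 23.3]
tcp_rot: [3.141, 0.0, 1.779]
contact_force: [-0.7, -0.7, 0.1]
grip_width: 0.4
finger_force: 0.2
```

```bash
python3 -m pendant '[[[0.0163,0.0034,0],[0,0,0],-1],[[0.0163,0.0034,0],[0,0,0],-1],[[0.0163,0.0034,0],[0,0,0],-1],[[0.0163,0.0034,0],[0,0,0],-1],[[0.0163,0.0034,0],[0,0,0],-1],[[0.0163,0.0034,0],[0,0,0],-1],[[0,0,0],[0,0,0],-1],[[0,0,0],[0,0,0],-1],[[0,0,0],[0,0,0],-1],[[0,0,0],[0,0,0],-1]]'
```

```text
time: 57.28
tool_pos: [509.0, -127.9, 23.2]
tcp_rot: [3.141, 0.0, 1.779]
contact_force: [-0.5, 0.2, 0.3]
grip_width: 0.1
finger_force: 0.2
```

```bash
python3 -m pendant '[[[0.0163,0.0034,0],[0,0,0],-1],[[0.0163,0.0034,0],[0,0,0],-1],[[0.0163,0.0034,0],[0,0,0],-1],[[0.0163,0.0034,0],[0,0,0],-1],[[0.0163,0.0034,0],[0,0,0],-1],[[0.0163,0.0034,0],[0,0,0],-1],[[0,0,0],[0,0,0],-1],[[0,0,0],[0,0,0],-1],[[0,0,0],[0,0,0],-1],[[0,0,0],[0,0,0],-1]]'
```

```text
time: 58.12
tool_pos: [511.8, -127.4, 23.3]
tcp_rot: [-3.141, 0.0, 1.779]
contact_force: [-3.4, -3.7, 0.9]
grip_width: 0.6
finger_force: 1.9
```

```bash
python3 -m pendant '[[[0.0098,0.002,0],[0,0,0],-1],[[0.0098,0.002,0],[0,0,0],-1],[[0.0098,0.002,0],[0,0,0],-1],[[0.0098,0.002,0],[0,0,0],-1],[[0.0098,0.002,0],[0,0,0],-1],[[0,0,0],[0,0,0],-1],[[0,0,0],[0,0,0],-1],[[0,0,0],[0,0,0],-1],[[0,0,0],[0,0,0],-1],[[0,0,0],[0,0,0],-1]]'
python3 - <<'E'
from h import *
a=.2075;R=np.array([[np.cos(a),-np.sin(a)],[np.sin(a),np.cos(a)]]);C=np.array([602.9,-171.7])
print(R.T@(bot.get_obs()["tool_pos"][:2]-C))
im=bot.capture("scene");cv2.imwrite("pics/w.png",im)
g=cv2.cvtColor(im,cv2.COLOR_BGR2GRAY)
print("\n".join(f"{190+i} "+"".join("0123456789abcdef"[min(15,v//10)] for v in r) for i,r in enumerate(g[190:214,210:275])))
E
```

```text
time: 58.95
tool_pos: [512.3, -127.3, 23.2]
tcp_rot: [-3.14, -0.0, 1.779]
contact_force: [-7.4, -5.1, 3.2]
grip_width: 0.8
finger_force: 4.1
[-79.51325092  62.10508886]
190 8a77755bcca997789999999999999999987679bbcccccccccccccccccccdddddd
191 8a65544bcba98556999999999999999998556abbcccccccccccccccddddddddcc
192 8b644349bba98766999999999999999998779aabbbcbbbbbbbbbbccdddddddddd
193 89643338bba9988899999999999999999988aabbbbbbbbbbbbbbbbbccdddddddd
194 a9533337bb9999899999999999999999999aaaaaaaaabbbbbbbbbbbbbbccddddc
195 a8643337bb9888788888777777777778999999888889aaaaaabbbbbbbbbcddddd
196 a8643236786666666666666555555568888888888888888899bbbbbbbbbccddcc
197 b7443236686666666544445433344445555555555555568889bbbbbbbbbcccdcc
198 97433258896666677544457743466666667777777777458889bbbbbbbbbcccddd
199 96433357798888888655688854577766667777777776458888abbbbbbbbcccddd
200 86433368975555555333455533355555555555555555678888abbbbbbbbcccddd
201 86643367955888888555688744577777777777777777788888abbbbbcccddcdcd
202 77753368844777777555577533466666666666666665568888abbbbccccdccccc
203 55542456633444444334456433555555555555667766468889bbbbbccdddccccd
204 54443566555555555555555444577777777777788887478889abbbbccdddccccc
205 43333765544444444444433333455555555555555555578899bbbbbbccddccddd
206 443336654234444444444444346666666667888777777889aabbbbbbbcddccccd
207 433235653355555555555554445557787777888777777889aabbbbbbbcccddddd
208 444235654333333333333333334444444444455555555789a9aaaaaabbbcddddd
209 555345668644444444555555568a7665555555666666789ba777777779bccdccc
210 6665666aca6566666666666657ac8655555555656556667aa665666668bbbbbbb
211 6666666798666666666666665578755556555666666666677666566668bbbbbbb
212 5555554555444444444444444444444444444444444444444444444558bbbbbbb
213 4444444443444444444344344444444434444444444444444444444458bbbbbbb
```

```bash
python3 -m pendant '[[[-0.45,-0.095,0],[0,0,0],-1],[[-0.141,0.669,0],[0,0,0],-1],[[-0.141,0.669,0],[0,0,0],-1],[[-0.141,0.669,0],[0,0,0],-1],[[-0.141,0.669,0],[0,0,0],-1],[[0.62,0.13,0],[0,0,0],-1],[[0.62,0.13,0],[0,0,0],-1],[[0.62,0.13,0],[0,0,0],-1],[[0.0206,-0.0979,0],[0,0,0],-1],[[0.0206,-0.0979,0],[0,0,0],-1]]'
python3 - <<'E'
from h import *
a=.2075;R=np.array([[np.cos(a),-np.sin(a)],[np.sin(a),np.cos(a)]]);C=np.array([602.9,-171.7])
print(R.T@(bot.get_obs()["tool_pos"][:2]-C),bot.get_obs()["contact_force"])
E
```

```text
time: 59.83
tool_pos: [540.7, -43.1, 23.1]
tcp_rot: [3.14, -0.0, 1.78]
contact_force: [-0.4, 0.3, 0.1]
grip_width: 0.2
finger_force: 0.0
[-34.36830819 138.60775818] [-0.42656777  0.26237542  0.13760553]
```

```bash
python3 -m pendant '[[[0.0069,-0.0326,0],[0,0,0],-1],[[0.0069,-0.0326,0],[0,0,0],-1],[[0.0069,-0.0326,0],[0,0,0],-1],[[0.0069,-0.0326,0],[0,0,0],-1],[[0.0069,-0.0326,0],[0,0,0],-1],[[0.0069,-0.0326,0],[0,0,0],-1],[[0.0069,-0.0326,0],[0,0,0],-1],[[0.0034,-0.0163,0],[0,0,0],-1],[[0.0034,-0.0163,0],[0,0,0],-1],[[0,0,0],[0,0,0],-1]]'
```

```text
time: 60.67
tool_pos: [541.5, -51.4, 23.3]
tcp_rot: [-3.142, -0.0, 1.779]
contact_force: [-1.0, 0.9, 1.1]
grip_width: 0.7
finger_force: 0.6
```

```bash
python3 -m pendant '[[[0.002,-0.0098,0],[0,0,0],-1],[[0.002,-0.0098,0],[0,0,0],-1],[[0.002,-0.0098,0],[0,0,0],-1],[[0.002,-0.0098,0],[0,0,0],-1],[[0.002,-0.0098,0],[0,0,0],-1],[[0.002,-0.0098,0],[0,0,0],-1],[[0.002,-0.0098,0],[0,0,0],-1],[[0,0,0],[0,0,0],-1],[[0,0,0],[0,0,0],-1],[[0,0,0],[0,0,0],-1]]'
```

```text
time: 61.5
tool_pos: [541.6, -52.2, 23.2]
tcp_rot: [-3.141, -0.002, 1.779]
contact_force: [-2.0, 6.8, 3.2]
grip_width: 0.2
finger_force: 4.2
```

```bash
python3 -m pendant '[[[0.002,-0.0098,0],[0,0,0],-1],[[0.002,-0.0098,0],[0,0,0],-1],[[0.002,-0.0098,0],[0,0,0],-1],[[0,0,0],[0,0,0],-1],[[0,0,0],[0,0,0],-1],[[0,0,0],[0,0,0],-1],[[0,0,0],[0,0,0],-1],[[0,0,0],[0,0,0],-1],[[0,0,0],[0,0,0],-1],[[0,0,0],[0,0,0],-1]]'
python3 -m pendant '[[[-0.05,0.25,0],[0,0,0],-1],[[-0.12,0.57,0],[0,0,0],-1],[[-0.2,0.8,0.3],[0,0,0],-1],[[-0.2,0.8,0.8],[0,0,0],-1],[[-0.2,0.8,0.8],[0,0,0],-1],[[-0.2,0.8,0.8],[0,0,0],-1],[[-0.2,0.8,0],[0,0,0],-1],[[-0.2,0.8,0],[0,0,0],-1],[[0,0,0],[0,0,0],-1],[[0,0,0],[0,0,0],-1]]'
python3 - <<'E'
from h import *
for n in("scene","top"):
  im=bot.capture(n);cv2.imwrite(f"pics/end_{n}.png",im);g=cv2.cvtColor(im,cv2.COLOR_BGR2GRAY)
  s=g[190:214,208:268] if n=="scene" else g[195:255,295:365]
  print("\n".join("".join("0123456789abcdef"[min(15,v//10)] for v in r) for r in s))
a=.2075;R=np.array([[np.cos(a),-np.sin(a)],[np.sin(a),np.cos(a)]]);C=np.array([605.4,-174.2])
print([(px("top",np.r_[C+R@[x,y],50])[0]-[295,195]).round(1).tolist() for x,y in((0,0),(0,120),(-68,120),(-68,0))])
print([(px("scene",np.r_[C+R@[x,y],50])[0]-[208,190]).round(1).tolist() for x,y in((0,0),(0,120),(-68,120),(-68,0))])
E
```

```text
time: 62.33
tool_pos: [541.6, -52.2, 23.2]
tcp_rot: [-3.141, -0.003, 1.779]
contact_force: [-1.6, 12.5, 5.4]
grip_width: 0.6
finger_force: 6.0
time: 63.17
tool_pos: [501.1, 114.8, 104.4]
tcp_rot: [3.141, 0.001, 1.781]
contact_force: [-0.0, 0.2, 0.1]
grip_width: 0.5
finger_force: 0.0
cc9ebbc88ffffdcb87777777777777777777777777777777777777777777
ccafa8868ffffdc977777777777777777777777777777777777777777777
ccaf96666ffffdc877777777777777777777777777777777777777777777
c9af86665dfffdc877777777777777777777777777777777777777777777
c9ce86655cfffcc877777777777777777777777777777777777777777777
c9eb76656cffecb877777776667888888888888877777888888777777777
cafa66659accaa9989888888888888988989989888888999998777777777
99c866648997766666777766566666666666666665555569998777777777
889766648997666667777777777777777777888888888559998777777877
899666659998888888888888888888887777777777777559998777777777
8a7666569986655555555555555666665555555555555679998777777777
9c8996579974888888888888888888888888888888888899997777777777
7b8cc8589964777777777887766666666666666667766679997887777777
89788659996555555555666
[... 4315 characters left out ...]
88878887778adeefffffffff
8888888888888878877778777778777887788887778888888888878888ddefffffffff
8888888888887788877777777777777777788887778888878888777788adefffffffff
88888888888778888877777777777777777777777778887777887888889ddfffffffff
87878888887888888787777777777778788777777788777778878888888adeffffffff
778888888887888788777778777887777887777777777787877778888889deffffffff
878888888887788887778877777877777877788888877777788778888889ddffffffff
878888888888887887778777778887777777888888778878887778788888adffffffff
8888888888888878788887777788777777777788887778888878778888889dffffffff
[[55.4, 7.1], [7.8, 17.1], [13.9, 44.3], [61.9, 34.0]]
[[4.7, 20.3], [49.3, 19.8], [50.0, 4.6], [7.4, 5.1]]
```

```bash
python3 -c "
from plant import bot
print(bot.close_job())"
```

```text
the job is handed in; nothing more can be done
None
```

I handed the job in at about 63 s with both trays stacked, let go and, by the last top-camera picture, flush in the corner. It was not clean: I tipped the second tray with a finger partway, peaking near 32 N at the wrist, then laid it flat and dragged it back before the final pushes of about 9 N and 12.5 N. The hand-in call returned no verdict.

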